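# Put the lined pressure vessel back together

### The arm

A 7-joint arm with a two-finger parallel gripper is mounted at the origin on the work surface. World frame = base frame: x ahead of the robot, y to its left, z up, the work surface at z = 0. Lengths are in m, angles in degrees, forces in N, time in s.
With the tool pointing down it reaches from about 0.425 to 1.025 m from the base axis. Payload 9.4 kg.
Tool frame: the origin (TCP) lies on the mounting face of the last link; the fingertips stand 186 mm ahead of it and the grasp point (between the pads) lies 167 mm ahead of it; z points along the fingers, y is the direction in which the jaws open and shut (so a half turn about z gives the same grasp; the last joint's range is limited). The gripper opens to 93 mm and grips with 3 to 60 N. Pads are 15 mm wide; open, the fingers measure 128 mm over their backs; the gripper's body (75 mm by 188 mm) begins 65 mm behind the grasp point.
Start: joints at [58.688, 34.337, -0.143, 91.639, 0.103, 54.024, -4.572], TCP at [0.328, -0.646, 0.405] pointing down, gripper open.
Joint ranges: [-147.43, 147.43], [-19.82, 112.94], [-74.19, 73.91], [6.32, 146.72], [-59.91, 239.91], [6.04, 106.73], [-150.56, 150.56]. Speed limits (degrees/s): [127.2, 127.2, 172.46, 172.46, 180, 180, 180].

### API

Orientations are given as [roll, pitch, yaw] about the fixed x, y, z axes, in that order (R = Rz(yaw) Ry(pitch) Rx(roll)).
In Python, from station import ctrl gives the robot as it stands. The module is installed in compiled form; this text tells all that it offers.
- The arm moves only by the tool drive_tool, never from a script. Its argument "plan" is a list of rows, each an object of numbers: "tx", "ty", "tz": the shift along the world's x, y, z as a fraction of full scale; "twist": the turn about the world's z as a fraction of full scale; "claw": the closure in counts, from 0 (fully open) to 255 (shut). In form: [{"tx": .., "ty": .., "tz": .., "twist": .., "claw": ..}, ...]. A call has 1 to 10 rows; each row shifts and turns the commanded pose from where the row before left it; what a row does not reach is not made up. Full scale, the value 1, is 1000 mm for a shift and 0.5 rad for a turn. A row lasts 1/10 s, in which the tool goes at most 50 mm and 8.59 degrees, less where a joint would pass 70% of its speed; a pose out of reach is approached as far as the arm can. A call with a number of a shift or a turn outside -1 to 1 is refused whole. A call with a gripper value outside its range is refused whole. The fingers move at their own pace and stop on an object; "grip_force" is the grip in N (left out, the last holds). Time passes only in rows, so rows that do not move let the fingers close. It gives the time, the measured TCP pose, the force and the opening at its end, in the units of the state.
- ctrl.get_state(): the state, without advancing time (a new reading comes with each control period).
- ctrl.camera(name): name is "scene" or "top"; returns a dict with "pixels" (400x640x3 uint8, red, green, blue), "fx", "fy", "cx", "cy" (pixels), "world_to_cam" (4x4, takes a point from world to camera coordinates). Camera axes: x right, y down, z forward; pixel columns grow to the right and rows downward; lengths in m; the calibration is good to about 2 mm. A picture is of the moment at which its call begins. There is no depth.
- ctrl.close_job(): hands the job in, once; it reports no verdict.
The state is a dict: "time": time; "q": joint angles; "dq": joint speeds; "joint_torque": joint torques, N m; "ee_pos": TCP position; "tool_rot": TCP orientation; "wrist_force": force on the tool from outside, world axes, zero at the start; "torque": the same for the moment, N m; "opening": finger opening in m.
Only numpy, scipy, OpenCV 4.12 (cv2) and the standard library are available. Lean on these libraries where they do the work, as an engineer would, in place of code of your own. Each camera call takes 0.05 s, during which the arm holds its last target.

### The job

The parts of the small lined pressure vessel lie clean on the mat: reassemble it in the steel vessel body that is held upright in the bench holder. First lower the white liner that fits the body all the way in, then plug the liner's own lid into it, then lay the plain steel pressure disc flat and centred on that lid, and last set the steel cap squarely over them so that its lip rests on the start of the body's thread, ready to be tightened later. Leave the larger liner, the wash bottle and the spanner where they are.

Things in the scene. Friction and masses are not known exactly. Their poses are not given: they have to be found in the camera images.
- vessel: Target: thick steel vessel body, 68 mm across, fixed upright in a dark round bench holder (96 mm across, 12 mm thick), anywhere on the mat. Origin: centre of the holder's underside; z up. Bore 42 mm across, z = 22 to 102 mm (flat rim). Top 8 mm: plain neck 50 mm across; below it the thread, 65 mm across, starts with a flat ledge at z = 94 mm.
- liner: Narrower of two white PTFE cups, 90 mm tall, upright: body 38 mm across, foot tapered to 28 mm over the lowest 7 mm, solid collar 46 mm across round the mouth, 78 to 90 mm above the foot. Mouth 30 mm. 0.11 kg. Origin: centre of its underside, z up. Home, its collar rests on the vessel's rim, its origin 24 mm above the vessel's.
- liner_lid: White PTFE lid, lying plug down: round flange 46 mm across, 10 mm thick (z = 12 to 22 mm), on a plug 25 mm across and 12 mm long (21 mm at its end). 50 g. Origin: centre of the plug's underside, z up. Home, the flange rests on the liner's mouth, the lid's origin 78 mm above the liner's.
- pressure_disc: Plain round steel disc, 36 mm across, 8 mm thick, 65 g, lying flat, a shallow dimple 18 mm across in its top. Origin: centre of its underside, z up. Home, it lies on the lid's top, its origin 22 mm above the lid's.
- cap: Steel screw cap, mouth down: 68 mm across, 50 mm tall, knurled; on top a hexagon to grip, 34 mm across flats, 14 mm tall (z = 50 to 64 mm). Cavity 56 mm across, 42 mm deep. 0.68 kg. Origin: centre of its lip, z up; two of the hexagon's flats face along +-x. Home, its lip rests on the vessel's ledge, its origin 94 mm above the vessel's. Threads do not engage.
- spare_liner: Bystander: a wider and lower white liner of another vessel (68 mm across at the collar, 58 mm body, 70 mm tall), upright. Does not fit. Origin: centre of its underside.
- wash_bottle: Bystander: white plastic wash bottle with a blue cap and a bent spout, 60 mm across and about 165 mm tall, standing at the left edge of the mat. Origin: centre of its underside.
- spanner: Bystander: flat open-ended steel spanner about 200 mm long and 8 mm thick, lying at the right edge of the mat. Origin: on its handle's centre line at its underside; x towards its jaw.
Not all that is in view belongs to the job. What is shaped like the liner but orange or purple is not meant.

How it is judged:
By the outcome, as a careful person would: the job done as asked, in the order asked, and still so for the second after the job is handed in, with the robot touching nothing.
It also fails if it takes over 109 s, if anything falls off the work surface, if the arm or the gripper's body presses on something with over 40 N, if the wrist force passes 120 N, or if a joint passes its speed limit or range.

## Working session

There is one attempt and no reset: what is moved stays moved. The work goes in short steps, Python scripts to look and compute and a tool call to move; the robot and the scene stay as the last step left them, time stands still between calls to the robot, and variables do not carry over. Pictures are saved under pics/ and viewed, and the job is handed in when it is done.

Besides the shell and the picture viewer there is one more tool, called as name(argument=value, ...) on one line, values as JSON. drive_tool: Moves the arm, as the interface text tells. Its arguments: {"type":"object","properties":{"plan":{"type":"array","items":{"type":"object","properties":{"tx":{"type":"number","minimum":-1,"maximum":1},"ty":{"type":"number","minimum":-1,"maximum":1},"tz":{"type":"number","minimum":-1,"maximum":1},"twist":{"type":"number","minimum":-1,"maximum":1},"claw":{"type":"number"}}}},"grip_force":{"type":"number"}},"required":["plan"]}

```bash
mkdir -p pics; python3 - <<'E'
from station import ctrl
import cv2,numpy as np,pickle
for n in ("scene","top"):
    c=ctrl.camera(n); cv2.imwrite(f"pics/{n}0.png",c["pixels"][:,:,::-1]); pickle.dump(c,open(f"{n}0.pkl","wb"))
    print(n,c["fx"],c["fy"],c["cx"],c["cy"]); print(np.round(c["world_to_cam"],4))
s=ctrl.get_state(); print(s)
E
```

```text
scene 433.77431834929763 433.77431834929763 311.0362639938734 201.95143093869353
[[ 0.8903  0.455  -0.0175 -0.5505]
 [ 0.2965 -0.6083 -0.7362 -0.1562]
 [-0.3456  0.6503 -0.6765  1.3344]
 [ 0.      0.      0.      1.    ]]
top 418.516531305152 418.516531305152 324.64379716147306 199.04263156906794
[[ 0.0209 -0.9997 -0.0084 -0.0161]
 [-0.9973 -0.0202 -0.0701  0.6119]
 [ 0.0699  0.0099 -0.9975  1.2339]
 [ 0.      0.      0.      1.    ]]
{'time': 0.1, 'q': array([58.68682235, 34.38102936, -0.14532219, 91.67369384,  0.10166482,
       54.02653115, -4.57109661]), 'dq': array([ 0.06732306,  0.02888006,  0.00547395, -0.10545547,  0.03156927,
       -0.09503731, -0.00912561]), 'joint_torque': array([ 4.73107619e-03, -7.66561103e+01,  1.50205035e+00, -2.52937889e+01,
       -5.23102318e-02,  1.36811510e-02,  1.38561563e-04]), 'ee_pos': array([ 0.32815902, -0.64629378,  0.40394897]), 'tool_rot': array([-1.79919143e+02,  6.59408373e-03,  2.69218556e+01]), 'wrist_force': array([ 0.52008117, -0.9855371 ,  0.54375121]), 'torque': array([ 0.01147326, -0.01981544,  0.02952166]), 'opening': 0.09294444195070167}
```

View pics/scene0.png

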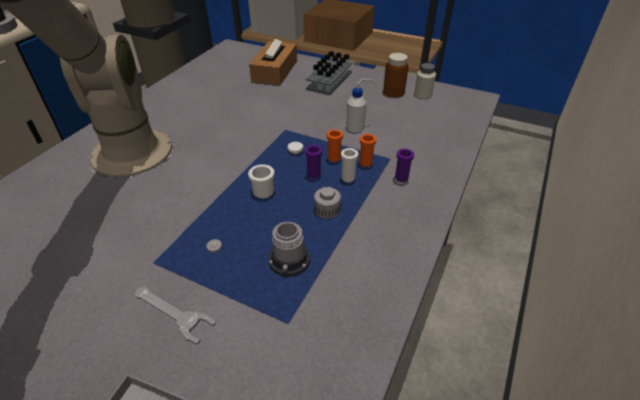

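View pics/top0.png

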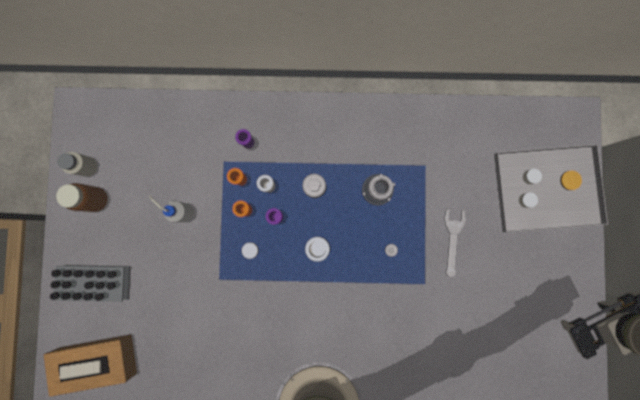

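The top view shows the white narrow liner at (265,184), with orange cups at (235,176) and (241,209), and purple cups at (274,216) and (244,137). The spare liner is at (317,249). For the lid the candidates are the white disc at (249,251) on the mat, and the white items at (534,176) and (530,200) in the tray, off the mat. The disc is at (391,250), the cap at (314,186) and the vessel at (380,187). Next I check close crops.

```bash
python3 - <<'E'
import cv2
t=cv2.imread("pics/top0.png"); s=cv2.imread("pics/scene0.png")
cv2.imwrite("pics/tcrop.png",cv2.resize(t[150:290,220:420],None,fx=4,fy=4,interpolation=cv2.INTER_CUBIC))
cv2.imwrite("pics/scrop.png",cv2.resize(s[120:280,190:420],None,fx=3.4,fy=3.4,interpolation=cv2.INTER_CUBIC))
E
```

```text
(no output)
```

View pics/tcrop.png

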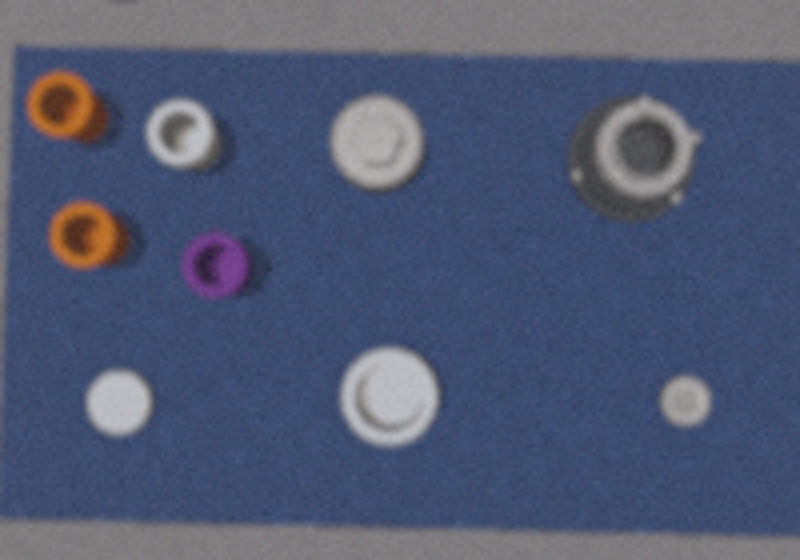

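View pics/scrop.png

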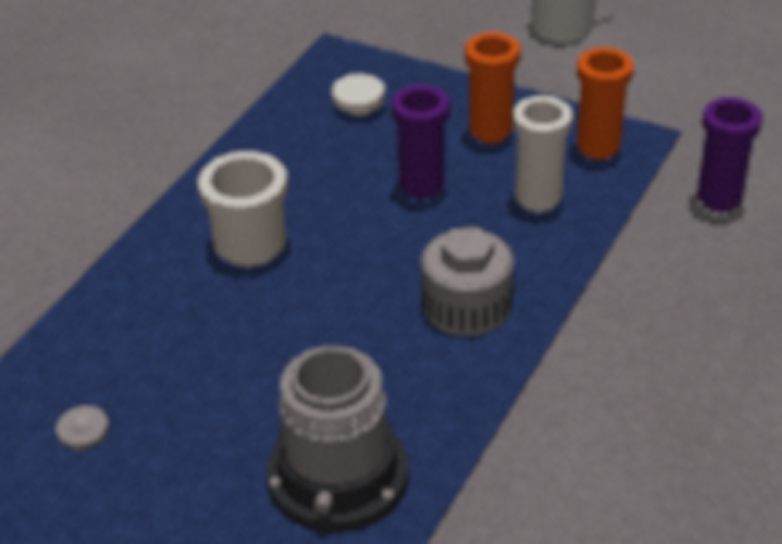

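```bash
cat > h.py <<'E'
import numpy as np,cv2,pickle
from scipy.optimize import minimize
from scipy.ndimage import map_coordinates
def proj(c,P):
    P=np.asarray(P,float); T=np.asarray(c["world_to_cam"]); q=P@T[:3,:3].T+T[:3,3]
    return np.stack([c["fx"]*q[:,0]/q[:,2]+c["cx"],c["fy"]*q[:,1]/q[:,2]+c["cy"]],1)
def ray(c,u,v,z):
    T=np.asarray(c["world_to_cam"]); R=T[:3,:3]; o=-R.T@T[:3,3]
    d=R.T@np.array([(u-c["cx"])/c["fx"],(v-c["cy"])/c["fy"],1]); return (o+d*(z-o[2])/d[2])[:2]
th=np.linspace(0,2*np.pi,120,endpoint=False)
def circ(x,y,z,r): return np.stack([x+r*np.cos(th),y+r*np.sin(th),np.full_like(th,z)],1)
def grad(c,s=1.0):
    im=cv2.GaussianBlur(c["pixels"].astype(np.float32),(0,0),s)
    return [(cv2.Sobel(im[:,:,k],cv2.CV_32F,1,0)/8,cv2.Sobel(im[:,:,k],cv2.CV_32F,0,1)/8) for k in range(3)]
def score(c,g,x,y,rings):
    t=0
    for z,r in rings:
        p=proj(c,circ(x,y,z,r)); d=proj(c,circ(x,y,z,r+.0005))-p; d/=np.linalg.norm(d,axis=1)[:,None]
        for gx,gy in g:
            a=map_coordinates(gx,[p[:,1],p[:,0]],order=1)*d[:,0]+map_coordinates(gy,[p[:,1],p[:,0]],order=1)*d[:,1]
            t+=abs(a.mean())
    return t
def fit(c,x0,rings,s=1.0,rad=0.012):
    g=grad(c,s); best=max(((score(c,g,x0[0]+a,x0[1]+b,rings),x0[0]+a,x0[1]+b) for a in np.arange(-rad,rad+.001,.002) for b in np.arange(-rad,rad+.001,.002)))
    r=minimize(lambda v:-score(c,g,v[0],v[1],rings),best[1:],method="Nelder-Mead",options=dict(xatol=1e-5,fatol=1e-4,initial_simplex=[best[1:],(best[1]+.001,best[2]),(best[1],best[2]+.001)]))
    return r.x,-r.fun
RINGS=dict(liner=[(.09,.023),(.09,.015)],liner_lid=[(.022,.023)],pressure_disc=[(.008,.018)],cap=[(.05,.034)],vessel=[(.102,.021),(.094,.0325),(.012,.048)],spare=[(.07,.034)])
E
python3 - <<'E'
from h import *
T=pickle.load(open("top0.pkl","rb"));S=pickle.load(open("scene0.pkl","rb"))
px=dict(liner=(265,183,.09),liner_lid=(249,251,.022),pressure_disc=(391,250,.008),cap=(314,185,.05),vessel=(380,187,.1),spare=(317,249,.07))
for k,(u,v,z) in px.items():
    x0=ray(T,u,v,z)
    for n,c in (("top",T),("scene",S)):
        x,f=fit(c,x0,RINGS[k]); print(k,n,np.round(x*1000,1),round(f,1))
        if k=="vessel":
            for rr in RINGS[k]+[(.102,.025)]: print("  ",rr,np.round(fit(c,x,[rr],rad=.004)[0]*1000,1))
E
```

```text
liner top [650.5 168.7] 112.9
liner scene [649.6 166.2] 111.3
liner_lid top [454.8 217.8] 83.4
liner_lid scene [454.1 214.7] 94.9
pressure_disc top [ 464.1 -205.7] 63.4
pressure_disc scene [ 463.5 -207.4] 60.0
cap top [651.5  29.8] 65.8
cap scene [651.1  26. ] 56.5
vessel top [ 645.7 -162. ] 132.5
   (0.102, 0.021) [ 645.5 -162. ]
   (0.094, 0.0325) [ 645.8 -161.8]
   (0.012, 0.048) [ 645.9 -162.4]
   (0.102, 0.025) [ 644.7 -160.8]
vessel scene [ 644.5 -163.2] 76.6
   (0.102, 0.021) [ 645.1 -164.1]
   (0.094, 0.0325) [ 644.1 -162.5]
   (0.012, 0.048) [ 649.6 -172. ]
   (0.102, 0.025) [ 648.7 -170. ]
spare top [465.7  15.6] 82.5
spare scene [464.9  14.3] 83.6
```

```bash
cat >> h.py <<'E'
def hexpts(x,y,z,yaw,af=.034,n=20):
    R=af/np.sqrt(3); a=np.radians(yaw+30+60*np.arange(7)); V=np.stack([R*np.cos(a),R*np.sin(a)],1)
    P=[];N=[]
    for i in range(6):
        t=(np.arange(n)+.5)/n
        P.append(V[i]+(V[i+1]-V[i])*t[:,None]); m=(V[i]+V[i+1])/2; N.append(np.repeat([m/np.linalg.norm(m)],n,0))
    P=np.concatenate(P)+[x,y]; N=np.concatenate(N)
    return np.c_[P,np.full(len(P),z)],np.c_[P+N*.0005,np.full(len(P),z)]
def hexscore(c,g,x,y,z,yaw):
    A,B=hexpts(x,y,z,yaw); p=proj(c,A); d=proj(c,B)-p; d/=np.linalg.norm(d,axis=1)[:,None]
    return sum(np.abs(map_coordinates(gx,[p[:,1],p[:,0]],order=1)*d[:,0]+map_coordinates(gy,[p[:,1],p[:,0]],order=1)*d[:,1]).mean() for gx,gy in g)
E
python3 - <<'E'
from h import *
T=pickle.load(open("top0.pkl","rb"));S=pickle.load(open("scene0.pkl","rb"))
for n,c,x0 in (("top",T,(.6515,.0298)),("scene",S,(.6511,.026))):
    g=grad(c,.7)
    res=[]
    for yaw in range(-30,30,3):
        best=max((hexscore(c,g,x0[0]+a,x0[1]+b,.064,yaw),a*1000,b*1000) for a in np.arange(-.004,.0041,.001) for b in np.arange(-.004,.0041,.001))
        res.append((yaw,round(best[0],2),best[1],best[2]))
    print(n); [print(r) for r in sorted(res,key=lambda r:-r[1])[:6]]
for n,(u,v) in dict(o1=(235,176),o2=(241,209),p1=(274,216),p2=(244,137)).items():
    print(n,np.round(fit(T,ray(T,u,v,.09),[(.09,.023)])[0]*1000,0))
t=T["pixels"][165:207,290:340,::-1]; s=S["pixels"][180:225,300:355,::-1]
a=cv2.resize(t,(400,336),interpolation=cv2.INTER_CUBIC);b=cv2.resize(s,(400,336),interpolation=cv2.INTER_CUBIC)
cv2.imwrite("pics/cap.png",np.hstack([a,b]))
E
```

```text
top
(9, np.float64(10.82), np.float64(-4.0), np.float64(-3.0))
(6, np.float64(10.79), np.float64(-4.0), np.float64(-3.0))
(12, np.float64(10.76), np.float64(-4.0), np.float64(-3.0))
(3, np.float64(10.67), np.float64(-4.0), np.float64(-3.0))
(15, np.float64(10.61), np.float64(-4.0), np.float64(-4.0))
(0, np.float64(10.49), np.float64(-4.0), np.float64(-4.0))
scene
(0, np.float64(48.41), np.float64(-2.0), np.float64(3.0))
(3, np.float64(48.32), np.float64(-2.0), np.float64(3.0))
(6, np.float64(48.2), np.float64(-1.0), np.float64(2.0))
(-3, np.float64(48.16), np.float64(-2.0), np.float64(3.0))
(9, np.float64(48.09), np.float64(-2.0), np.float64(2.0))
(12, np.float64(47.85), np.float64(-2.0), np.float64(2.0))
o1 [669. 254.]
o2 [577. 235.]
p1 [557. 141.]
p2 [774. 225.]
```

View pics/cap.png

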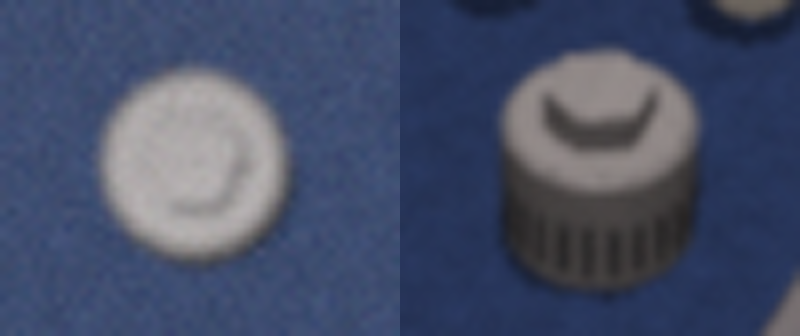

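```bash
python3 - <<'E'
from h import *
import itertools
T=pickle.load(open("top0.pkl","rb"));S=pickle.load(open("scene0.pkl","rb"))
# dark-face template: signed: hex region lower minus top; correlate with luminance
for n,c,x0,up in (("scene",S,(.6503,.0275),10),("top",T,(.6515,.0298),10)):
    L=c["pixels"].astype(np.float32).mean(2)
    p0=proj(c,[[x0[0],x0[1],.055]])[0]; u0,v0=np.round(p0).astype(int)-9
    W=18; patch=L[v0:v0+W+1,u0:u0+W+1]
    cen=np.linalg.inv(np.asarray(c["world_to_cam"]))[:3,3]
    res=[]
    for yaw in range(-30,30,2):
        b=None
        for a_,b_ in itertools.product(np.arange(-.003,.0031,.001),repeat=2):
            x,y=x0[0]+a_,x0[1]+b_
            R=.034/np.sqrt(3); an=np.radians(yaw+30+60*np.arange(7)); V=np.stack([x+R*np.cos(an),y+R*np.sin(an)],1)
            A=[np.ones((W+1,W+1),np.float32)]
            for i in range(6):
                m=(V[i]+V[i+1])/2; nn=m-[x,y]
                if nn@(cen[:2]-m)<=0: continue
                q=np.array([[*V[i],.05],[*V[i+1],.05],[*V[i+1],.064],[*V[i],.064]])
                pp=(proj(c,q)-[u0,v0]+.5)*up-.5
                M=np.zeros(((W+1)*up,)*2,np.float32); cv2.fillPoly(M,[np.round(pp).astype(np.int32)],1)
                M=cv2.GaussianBlur(M,(0,0),.7*up)
                A.append(cv2.resize(M,(W+1,W+1),interpolation=cv2.INTER_AREA))
            pp=(proj(c,np.c_[V[:6],np.full(6,.064)])-[u0,v0]+.5)*up-.5
            A=np.stack([k.ravel() for k in A],1)
            s=np.linalg.lstsq(A,patch.ravel(),rcond=None); e=float(((A@s[0]-patch.ravel())**2).mean())
            if b is None or e<b[0]: b=(e,a_*1000,b_*1000,np.round(s[0],0))
        res.append((yaw,*b))
    print(n); [print(r[0],round(r[1],2),np.round(r[2:4],1),r[4]) for r in sorted(res,key=lambda r:r[1])[:8]]
E
```

```text
scene
4 637.27 [0. 0.] [120. -50. -46. -37.]
10 637.64 [0. 0.] [120. -50. -46. -37.]
8 638.05 [0. 0.] [120. -50. -46. -36.]
6 638.37 [0. 0.] [120. -49. -46. -36.]
2 639.13 [0. 0.] [120. -50. -46. -38.]
12 639.38 [0. 0.] [120. -49. -45. -36.]
14 640.95 [0. 0.] [120. -49. -45. -36.]
0 641.27 [0. 0.] [120. -49. -46. -37.]
top
8 327.86 [-2.  1.] [162. 208. -33. -88.]
6 328.02 [-2.  1.] [162. 230. -28. -81.]
10 328.18 [-2.  1.] [162. 150. -31. -85.]
12 328.38 [-2.  1.] [162. 207. -38. -90.]
4 328.4 [-1.  0.] [162. 172. -34. -81.]
2 328.58 [-1.  0.] [162. 217. -30. -86.]
14 328.87 [-3.  1.] [162. 165. -26. -90.]
0 328.9 [-1.  0.] [162. 251. -30. -78.]
```

drive_tool(plan=[{"tx":0.018,"ty":0.0445,"twist":-0.094,"claw":70},{"tx":0.018,"ty":0.0445,"twist":-0.094,"claw":70},{"tx":0.018,"ty":0.0445,"twist":-0.094,"claw":70},{"tx":0.018,"ty":0.0445,"twist":-0.094,"claw":70},{"tx":0.018,"ty":0.0445,"twist":-0.094,"claw":70},{"tx":0.018,"ty":0.0445,"twist":-0.094,"claw":70},{"tx":0.018,"ty":0.0445,"twist":-0.094,"claw":70},{"tx":0.018,"ty":0.0445,"twist":-0.094,"claw":70},{"tx":0.018,"ty":0.0445,"twist":-0.094,"claw":70},{"tx":0.018,"ty":0.0445,"twist":-0.094,"claw":70}], grip_force=20)

```text
$.plan[0]: bad value
```

drive_tool(plan=[{"tx":0.018,"ty":0.0445,"tz":0,"twist":-0.094,"claw":70},{"tx":0.018,"ty":0.0445,"tz":0,"twist":-0.094,"claw":70}], grip_force=20)

```text
time: 0.3
ee_pos: [0.3635, -0.5573, 0.4038]
tool_rot: [-180.0, 0.0, 21.3]
wrist_force: [1.7, -0.0, 0.4]
opening: 0.0817
```

drive_tool(plan=[{"tx":0.0179,"ty":0.0453,"tz":0,"twist":-0.0745,"claw":70},{"tx":0.0179,"ty":0.0453,"tz":0,"twist":-0.0745,"claw":70},{"tx":0.0179,"ty":0.0453,"tz":0,"twist":-0.0745,"claw":70},{"tx":0.0179,"ty":0.0453,"tz":0,"twist":-0.0745,"claw":70},{"tx":0.0179,"ty":0.0453,"tz":0,"twist":-0.0745,"claw":70},{"tx":0.0179,"ty":0.0453,"tz":0,"twist":-0.0745,"claw":70},{"tx":0.0179,"ty":0.0453,"tz":0,"twist":-0.0745,"claw":70},{"tx":0.0179,"ty":0.0453,"tz":0,"twist":-0.0745,"claw":70},{"tx":0.0179,"ty":0.0453,"tz":0,"twist":-0.0745,"claw":70},{"tx":0.0179,"ty":0.0453,"tz":0,"twist":-0.0745,"claw":70}])

```text
time: 1.3
ee_pos: [0.5435, -0.1025, 0.4046]
tool_rot: [180.0, 0.0, 0.1]
wrist_force: [1.5, -1.4, -1.0]
opening: 0.0675
```

drive_tool(plan=[{"tx":0.0179,"ty":0.0453,"tz":0,"twist":0,"claw":70},{"tx":0.0179,"ty":0.0453,"tz":0,"twist":0,"claw":70},{"tx":0.0179,"ty":0.0453,"tz":0,"twist":0,"claw":70},{"tx":0.0179,"ty":0.0453,"tz":0,"twist":0,"claw":70},{"tx":0.0179,"ty":0.0453,"tz":0,"twist":0,"claw":70},{"tx":0.0179,"ty":0.0453,"tz":0,"twist":0,"claw":70},{"tx":0,"ty":0,"tz":0,"twist":0,"claw":70}])

```text
time: 2.0
ee_pos: [0.6512, 0.1755, 0.4037]
tool_rot: [-179.8, 0.0, 0.7]
wrist_force: [-0.6, 0.0, 0.7]
opening: 0.0674
```

```bash
cat >> h.py <<'E'
def snap(n):
    from station import ctrl
    c=ctrl.camera(n); return c
def st():
    from station import ctrl
    s=ctrl.get_state(); print("t",round(s["time"],2),"p",np.round(s["ee_pos"]*1000,1),"rot",np.round(s["tool_rot"],2),"F",np.round(s["wrist_force"],1),"M",np.round(s["torque"],2),"open",round(s["opening"]*1000,1)); return s
E
python3 - <<'E'
from h import *
c=snap("scene"); cv2.imwrite("pics/s1.png",c["pixels"][80:280,180:480,::-1].repeat(2,0).repeat(2,1))
st()
E
```

```text
t 2.05 p [650.6 171.5 403.6] rot [-1.7994e+02  6.0000e-02  5.2000e-01] F [-0.2 -0.6  0.3] M [0.02 0.09 0.02] open 67.5
```

View pics/s1.png

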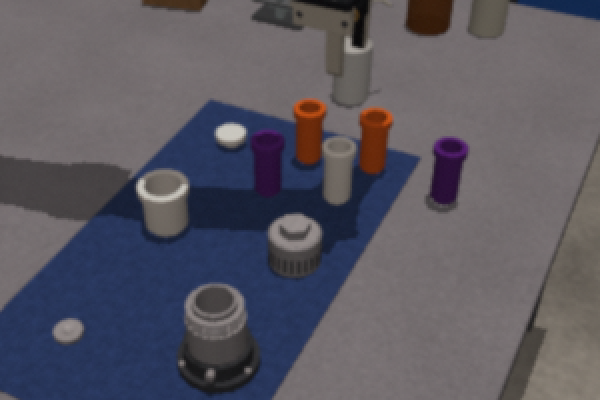

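drive_tool(plan=[{"tx":0,"ty":0,"tz":0,"twist":0,"claw":70},{"tx":0,"ty":0,"tz":0,"twist":0,"claw":70},{"tx":0,"ty":0,"tz":0,"twist":0,"claw":70},{"tx":0,"ty":0,"tz":-0.02,"twist":0,"claw":70},{"tx":0,"ty":0,"tz":-0.03,"twist":0,"claw":70},{"tx":0,"ty":0,"tz":-0.03,"twist":0,"claw":70},{"tx":0,"ty":0,"tz":-0.02,"twist":0,"claw":70},{"tx":0,"ty":0,"tz":0,"twist":0,"claw":70},{"tx":0,"ty":0,"tz":0,"twist":0,"claw":70},{"tx":0,"ty":0,"tz":0,"twist":0,"claw":70}])

```text
time: 3.05
ee_pos: [0.6511, 0.167, 0.3063]
tool_rot: [-180.0, -0.1, 0.2]
wrist_force: [0.1, -0.2, 0.2]
opening: 0.0675
```

```bash
python3 - <<'E'
from h import *
st()
for n in("scene","top"):
    c=snap(n); p=proj(c,[[.65,.168,.09]])[0].astype(int); k=c["pixels"][p[1]-40:p[1]+40,p[0]-45:p[0]+45,::-1]; cv2.imwrite(f"pics/{n}2.png",cv2.resize(k,None,fx=5,fy=5))
E
python3 -c "
import cv2,numpy as np
cv2.imwrite('pics/b2.png',np.hstack([cv2.resize(cv2.imread('pics/%s2.png'%n),(400,356)) for n in('scene','top')]))"
```

```text
t 3.05 p [651.1 167.  306.3] rot [-1.7997e+02 -1.1000e-01  1.5000e-01] F [ 0.1 -0.2  0.2] M [ 0.03 -0.01 -0.05] open 67.5
```

View pics/b2.png

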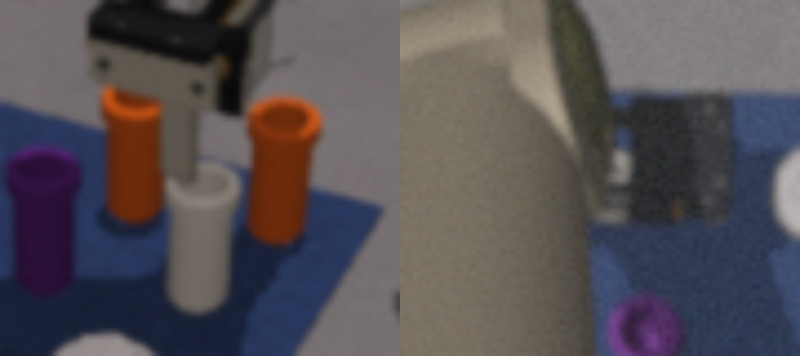

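drive_tool(plan=[{"tx":-0.0005,"ty":0,"tz":-0.015,"twist":0,"claw":70},{"tx":0,"ty":0,"tz":-0.015,"twist":0,"claw":70},{"tx":0,"ty":0,"tz":-0.0095,"twist":0,"claw":70},{"tx":0,"ty":0,"tz":0,"twist":0,"claw":70},{"tx":0,"ty":0,"tz":0,"twist":0,"claw":80},{"tx":0,"ty":0,"tz":0,"twist":0,"claw":90},{"tx":0,"ty":0,"tz":0,"twist":0,"claw":100},{"tx":0,"ty":0,"tz":0,"twist":0,"claw":110},{"tx":0,"ty":0,"tz":0,"twist":0,"claw":120},{"tx":0,"ty":0,"tz":0,"twist":0,"claw":135}])

```text
time: 4.15
ee_pos: [0.6501, 0.1673, 0.2654]
tool_rot: [-180.0, -0.0, 0.2]
wrist_force: [0.3, 0.4, 0.6]
opening: 0.0459
```

drive_tool(plan=[{"tx":0,"ty":0,"tz":0,"twist":0,"claw":160},{"tx":0,"ty":0,"tz":0,"twist":0,"claw":200},{"tx":0,"ty":0,"tz":0,"twist":0,"claw":200}])

```text
time: 4.45
ee_pos: [0.6502, 0.1673, 0.2654]
tool_rot: [-180.0, -0.0, 0.2]
wrist_force: [0.3, -0.0, 2.6]
opening: 0.0451
```

```bash
python3 - <<'E'
from h import *
st()
for n in("scene",):
    c=snap(n); p=proj(c,[[.65,.168,.09]])[0].astype(int); k=c["pixels"][p[1]-50:p[1]+50,p[0]-55:p[0]+55,::-1]; cv2.imwrite(f"pics/{n}3.png",cv2.resize(k,None,fx=5,fy=5))
E
```

```text
t 4.45 p [650.2 167.3 265.4] rot [-1.8e+02 -2.0e-02  1.9e-01] F [ 0.3 -0.   2.6] M [-0.05  0.04 -0.01] open 45.1
```

View pics/scene3.png

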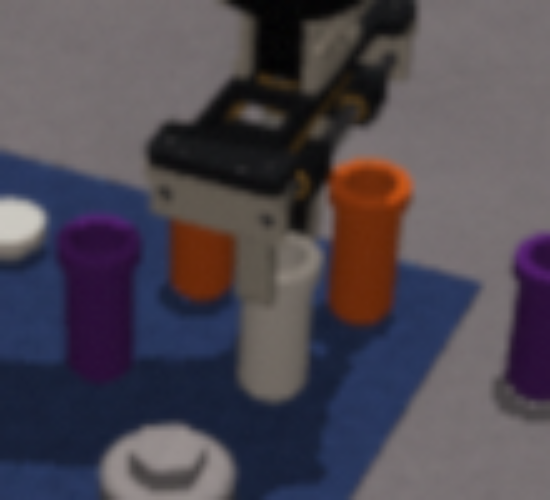

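drive_tool(plan=[{"tx":0,"ty":0,"tz":0.005,"twist":0,"claw":200},{"tx":0,"ty":0,"tz":0.015,"twist":0,"claw":200},{"tx":0,"ty":0,"tz":0.025,"twist":0,"claw":200},{"tx":0,"ty":0,"tz":0.025,"twist":0,"claw":200},{"tx":0,"ty":0,"tz":0.025,"twist":0,"claw":200},{"tx":0,"ty":-0.01,"tz":0.015,"twist":0,"claw":200},{"tx":0,"ty":-0.02,"tz":0.01,"twist":0,"claw":200},{"tx":0,"ty":-0.03,"tz":0,"twist":0,"claw":200},{"tx":0,"ty":-0.03,"tz":0,"twist":0,"claw":200},{"tx":0,"ty":-0.03,"tz":0,"twist":0,"claw":200}])

```text
time: 5.5
ee_pos: [0.6495, 0.0441, 0.385]
tool_rot: [179.9, 0.1, 0.1]
wrist_force: [0.4, 0.3, -0.8]
opening: 0.0447
```

drive_tool(plan=[{"tx":0,"ty":-0.03,"tz":0,"twist":0,"claw":200},{"tx":0,"ty":-0.03,"tz":0,"twist":0,"claw":200},{"tx":-0.005,"ty":-0.03,"tz":0,"twist":0,"claw":200},{"tx":0,"ty":-0.03,"tz":0,"twist":0,"claw":200},{"tx":0,"ty":-0.03,"tz":0,"twist":0,"claw":200},{"tx":0,"ty":-0.03,"tz":0,"twist":0,"claw":200},{"tx":0,"ty":-0.02,"tz":0,"twist":0,"claw":200},{"tx":0,"ty":-0.01,"tz":0,"twist":0,"claw":200},{"tx":0,"ty":0,"tz":0,"twist":0,"claw":200},{"tx":0,"ty":0,"tz":0,"twist":0,"claw":200}])

```text
time: 6.5
ee_pos: [0.6449, -0.1622, 0.385]
tool_rot: [-180.0, 0.0, 0.2]
wrist_force: [-0.6, -0.7, -1.5]
opening: 0.0449
```

drive_tool(plan=[{"tx":0,"ty":0,"tz":0,"twist":0,"claw":200},{"tx":0,"ty":0,"tz":0,"twist":0,"claw":200},{"tx":0,"ty":0,"tz":0,"twist":0,"claw":200}])

```text
time: 6.8
ee_pos: [0.6453, -0.1617, 0.3852]
tool_rot: [-180.0, 0.0, 0.3]
wrist_force: [0.6, 0.2, -1.8]
opening: 0.0451
```

```bash
python3 - <<'E'
from h import *
s=st()
ims=[]
for n in("scene","top"):
    c=snap(n); pickle.dump(c,open(f"{n}4.pkl","wb")); p=proj(c,[[.645,-.163,.12]])[0].astype(int); k=c["pixels"][p[1]-60:p[1]+60,p[0]-65:p[0]+65,::-1]; ims.append(cv2.resize(k,(400,370)))
cv2.imwrite("pics/b4.png",np.hstack(ims))
E
```

```text
t 6.8 p [ 645.3 -161.7  385.2] rot [-179.99    0.      0.27] F [ 0.6  0.2 -1.8] M [ 0.04 -0.01 -0.  ] open 45.1
```

View pics/b4.png

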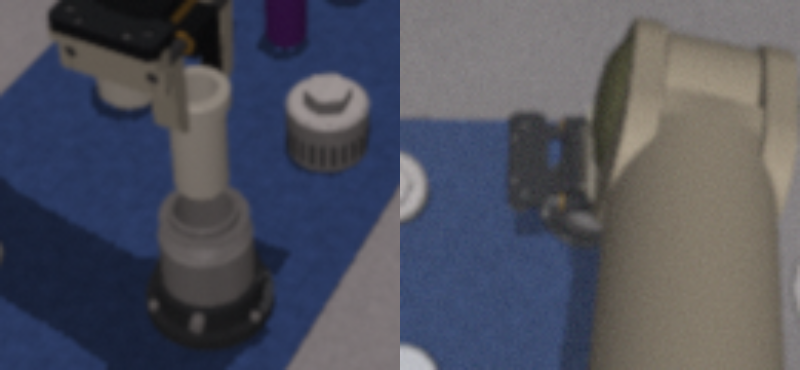

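```bash
cat >> h.py <<'E'
def outline(c,x,y,z0,circs,n=200,ztopfrac=None):
    P=np.concatenate([proj(c,circ(x,y,z0+z,r)) for z,r in circs]).astype(np.float32)
    H=cv2.convexHull(P)[:,0]; H=np.vstack([H,H[:1]])
    L=np.r_[0,np.cumsum(np.linalg.norm(np.diff(H,axis=0),axis=1))]; t=np.linspace(0,L[-1],n,endpoint=False)
    q=np.stack([np.interp(t,L,H[:,0]),np.interp(t,L,H[:,1])],1); d=np.roll(q,-1,0)-np.roll(q,1,0); d/=np.linalg.norm(d,axis=1)[:,None]
    return q,np.stack([-d[:,1],d[:,0]],1)
def oscore(c,g,x,y,z0,circs,vmin):
    q,nn=outline(c,x,y,z0,circs); k=q[:,1]>vmin; q=q[k];nn=nn[k]
    return sum(abs((map_coordinates(gx,[q[:,1],q[:,0]],order=1)*nn[:,0]+map_coordinates(gy,[q[:,1],q[:,0]],order=1)*nn[:,1]).mean()) for gx,gy in g)
E
python3 - <<'E'
from h import *
S=pickle.load(open("scene4.pkl","rb")); S0=pickle.load(open("scene0.pkl","rb"))
z0=.1198
C=[(0,.014),(.007,.019),(.07,.019)]
x0=np.array([.645,-.163])
vmin=proj(S,[[*x0,z0+.06]])[0,1]
for s in(.7,1.0):
    g=grad(S,s)
    r=max((oscore(S,g,x0[0]+a,x0[1]+b,z0,C,vmin),x0[0]+a,x0[1]+b) for a in np.arange(-.008,.0081,.0005) for b in np.arange(-.008,.0081,.0005))
    print("liner",s,r)
    for c in(S,S0):
        for rr in ([(.102,.021)],[(.094,.0325)],[(.102,.021),(.094,.0325)]): print(rr,[np.round(v*1000,1) for v in fit(c,(.645,-.163),rr,s=s,rad=.004)])
q,_=outline(S,r[1],r[2],z0,C)
im=S["pixels"][:,:,::-1].copy(); u,v=proj(S,[[.645,-.163,.12]])[0].astype(int)
f=6;k=cv2.resize(im[v-50:v+40,u-50:u+50],None,fx=f,fy=f,interpolation=cv2.INTER_CUBIC)
def dr(p,col):
    for a in p: cv2.circle(k,(int((a[0]-u+50+.5)*f),int((a[1]-v+50+.5)*f)),1,col,-1)
dr(q,(0,0,255)); dr(proj(S,circ(.6451,-.1641,.102,.021)),(0,255,0)); dr(proj(S,circ(.6445,-.1632,.094,.0325)),(0,255,255)); dr(proj(S,circ(.6451,-.1641,.102,.025)),(255,255,0))
cv2.imwrite("pics/fit4.png",k)
E
```

```text
liner 0.7 (np.float64(27.833338396279757), np.float64(0.6435000000000001), np.float64(-0.161))
[(0.102, 0.021)] [array([ 644.2, -163.5]), np.float64(9490.2)]
[(0.094, 0.0325)] [array([ 644.4, -162.8]), np.float64(11470.9)]
[(0.102, 0.021), (0.094, 0.0325)] [array([ 644.4, -163.4]), np.float64(20879.1)]
[(0.102, 0.021)] [array([ 644.9, -163.8]), np.float64(39142.3)]
[(0.094, 0.0325)] [array([ 644.1, -162.5]), np.float64(47054.6)]
[(0.102, 0.021), (0.094, 0.0325)] [array([ 644.5, -163.1]), np.float64(84801.7)]
liner 1.0 (np.float64(24.893025493591654), np.float64(0.6435000000000001), np.float64(-0.161))
[(0.102, 0.021)] [array([ 644.3, -163.7]), np.float64(7313.5)]
[(0.094, 0.0325)] [array([ 644.6, -163.2]), np.float64(10095.5)]
[(0.102, 0.021), (0.094, 0.0325)] [array([ 644.5, -163.6]), np.float64(17360.9)]
[(0.102, 0.021)] [array([ 645.1, -164.1]), np.float64(31126.1)]
[(0.094, 0.0325)] [array([ 644.1, -162.5]), np.float64(38019.7)]
[(0.102, 0.021), (0.094, 0.0325)] [array([ 644.5, -163.2]), np.float64(67971.8)]
```

View pics/fit4.png

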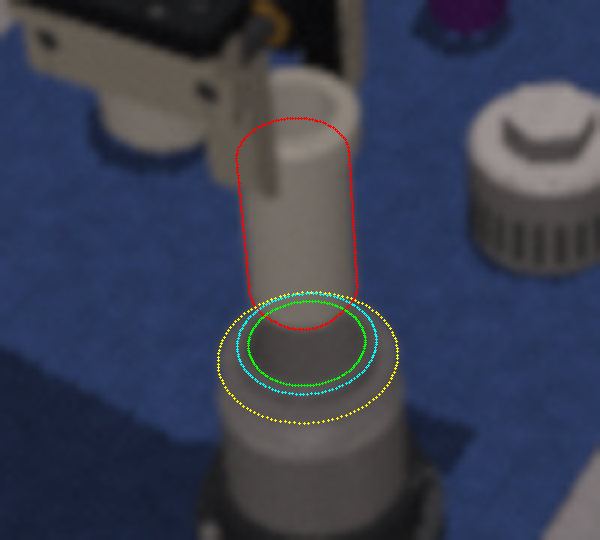

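drive_tool(plan=[{"tx":0.0007,"ty":-0.0015,"tz":0,"twist":0,"claw":200},{"tx":0,"ty":0,"tz":-0.005,"twist":0,"claw":200},{"tx":0,"ty":0,"tz":-0.005,"twist":0,"claw":200},{"tx":0,"ty":0,"tz":-0.004,"twist":0,"claw":200},{"tx":0,"ty":0,"tz":-0.004,"twist":0,"claw":200},{"tx":0,"ty":0,"tz":-0.004,"twist":0,"claw":200},{"tx":0,"ty":0,"tz":0,"twist":0,"claw":200},{"tx":0,"ty":0,"tz":0,"twist":0,"claw":200}])

```text
time: 7.7
ee_pos: [0.6458, -0.1642, 0.3631]
tool_rot: [-180.0, 0.0, 0.2]
wrist_force: [-0.3, 0.3, -1.2]
opening: 0.0446
```

drive_tool(plan=[{"tx":0,"ty":0,"tz":-0.003,"twist":0,"claw":200},{"tx":0,"ty":0,"tz":-0.003,"twist":0,"claw":200},{"tx":0,"ty":0,"tz":0,"twist":0,"claw":200}])

```text
time: 8.0
ee_pos: [0.6457, -0.1641, 0.3568]
tool_rot: [-180.0, 0.0, 0.2]
wrist_force: [-0.3, 0.1, -1.7]
opening: 0.0446
```

drive_tool(plan=[{"tx":0,"ty":0,"tz":-0.003,"twist":0,"claw":200},{"tx":0,"ty":0,"tz":-0.003,"twist":0,"claw":200},{"tx":0,"ty":0,"tz":0,"twist":0,"claw":200}])

```text
time: 8.3
ee_pos: [0.6457, -0.1641, 0.3507]
tool_rot: [-180.0, 0.0, 0.2]
wrist_force: [0.5, 0.7, -1.1]
opening: 0.0451
```

drive_tool(plan=[{"tx":0,"ty":0,"tz":-0.005,"twist":0,"claw":200},{"tx":0,"ty":0,"tz":-0.005,"twist":0,"claw":200},{"tx":0,"ty":0,"tz":-0.005,"twist":0,"claw":200},{"tx":0,"ty":0,"tz":0,"twist":0,"claw":200}])

```text
time: 8.7
ee_pos: [0.6456, -0.164, 0.3352]
tool_rot: [-180.0, 0.1, 0.2]
wrist_force: [0.1, 0.4, -1.8]
opening: 0.0449
```

drive_tool(plan=[{"tx":0,"ty":0.0015,"tz":0,"twist":0,"claw":200},{"tx":0,"ty":0,"tz":0,"twist":0,"claw":200},{"tx":0,"ty":0,"tz":0,"twist":0,"claw":200}])

```text
time: 9.0
ee_pos: [0.6459, -0.1626, 0.3364]
tool_rot: [180.0, -0.0, 0.2]
wrist_force: [0.3, -0.1, -0.9]
opening: 0.0451
```

drive_tool(plan=[{"tx":0,"ty":0.001,"tz":0,"twist":0,"claw":200},{"tx":0,"ty":0,"tz":0,"twist":0,"claw":200},{"tx":0,"ty":0,"tz":0,"twist":0,"claw":200}])

```text
time: 9.3
ee_pos: [0.6458, -0.1616, 0.3363]
tool_rot: [-180.0, -0.0, 0.2]
wrist_force: [-0.7, -0.2, -0.9]
opening: 0.0452
```

drive_tool(plan=[{"tx":0,"ty":0.001,"tz":0,"twist":0,"claw":200},{"tx":0,"ty":0,"tz":0,"twist":0,"claw":200},{"tx":0,"ty":0,"tz":0,"twist":0,"claw":200}])

```text
time: 9.6
ee_pos: [0.6458, -0.1608, 0.3362]
tool_rot: [180.0, -0.0, 0.2]
wrist_force: [-1.5, -0.4, -1.3]
opening: 0.0447
```

drive_tool(plan=[{"tx":0,"ty":0.001,"tz":0,"twist":0,"claw":200},{"tx":0,"ty":0,"tz":0,"twist":0,"claw":200},{"tx":0,"ty":0,"tz":0,"twist":0,"claw":200}])

```text
time: 9.9
ee_pos: [0.6457, -0.1604, 0.3363]
tool_rot: [179.9, -0.0, 0.2]
wrist_force: [-0.6, -4.6, -1.0]
opening: 0.0448
```

drive_tool(plan=[{"tx":0,"ty":0.001,"tz":0,"twist":0,"claw":200},{"tx":0,"ty":0,"tz":0,"twist":0,"claw":200},{"tx":0,"ty":0,"tz":0,"twist":0,"claw":200}])

```text
time: 10.2
ee_pos: [0.6456, -0.16, 0.3364]
tool_rot: [179.9, -0.0, 0.1]
wrist_force: [0.3, -5.8, -0.6]
opening: 0.0448
```

drive_tool(plan=[{"tx":0,"ty":-0.004,"tz":0,"twist":0,"claw":200},{"tx":0.0015,"ty":0,"tz":0,"twist":0,"claw":200},{"tx":0,"ty":0,"tz":0,"twist":0,"claw":200},{"tx":0,"ty":0,"tz":0,"twist":0,"claw":200}])

```text
time: 10.6
ee_pos: [0.6474, -0.162, 0.3361]
tool_rot: [-180.0, 0.0, 0.2]
wrist_force: [-0.1, 0.4, -1.0]
opening: 0.0451
```

drive_tool(plan=[{"tx":0.001,"ty":0,"tz":0,"twist":0,"claw":200},{"tx":0,"ty":0,"tz":0,"twist":0,"claw":200},{"tx":0,"ty":0,"tz":0,"twist":0,"claw":200}])

```text
time: 10.9
ee_pos: [0.6483, -0.1625, 0.3361]
tool_rot: [-180.0, 0.0, 0.2]
wrist_force: [0.0, -0.6, -1.1]
opening: 0.0449
```

drive_tool(plan=[{"tx":0.001,"ty":0,"tz":0,"twist":0,"claw":200},{"tx":0,"ty":0,"tz":0,"twist":0,"claw":200},{"tx":0,"ty":0,"tz":0,"twist":0,"claw":200}])

```text
time: 11.2
ee_pos: [0.6492, -0.1626, 0.3362]
tool_rot: [-180.0, 0.0, 0.2]
wrist_force: [-2.2, -0.4, -0.2]
opening: 0.0449
```

drive_tool(plan=[{"tx":-0.0022,"ty":0,"tz":0,"twist":0,"claw":200},{"tx":0,"ty":0,"tz":-0.006,"twist":0,"claw":200},{"tx":0,"ty":0,"tz":-0.008,"twist":0,"claw":200},{"tx":0,"ty":0,"tz":-0.008,"twist":0,"claw":200},{"tx":0,"ty":0,"tz":-0.008,"twist":0,"claw":200},{"tx":0,"ty":0,"tz":-0.006,"twist":0,"claw":200},{"tx":0,"ty":0,"tz":-0.004,"twist":0,"claw":200},{"tx":0,"ty":0,"tz":-0.003,"twist":0,"claw":200},{"tx":0,"ty":0,"tz":0,"twist":0,"claw":200},{"tx":0,"ty":0,"tz":0,"twist":0,"claw":200}])

```text
time: 12.2
ee_pos: [0.6471, -0.1627, 0.2934]
tool_rot: [180.0, -0.0, 0.2]
wrist_force: [-0.8, -0.4, -1.3]
opening: 0.0449
```

drive_tool(plan=[{"tx":0,"ty":0,"tz":-0.002,"twist":0,"claw":200},{"tx":0,"ty":0,"tz":0,"twist":0,"claw":200},{"tx":0,"ty":0,"tz":0,"twist":0,"claw":200}])

```text
time: 12.5
ee_pos: [0.6472, -0.1628, 0.2915]
tool_rot: [180.0, -0.0, 0.2]
wrist_force: [-0.7, -0.4, 0.3]
opening: 0.0448
```

drive_tool(plan=[{"tx":0,"ty":0,"tz":-0.0015,"twist":0,"claw":200},{"tx":0,"ty":0,"tz":0,"twist":0,"claw":200},{"tx":0,"ty":0,"tz":0,"twist":0,"claw":200}])

```text
time: 12.8
ee_pos: [0.6471, -0.1629, 0.2914]
tool_rot: [180.0, -0.1, 0.2]
wrist_force: [-4.1, 0.5, 13.9]
opening: 0.0448
```

drive_tool(plan=[{"tx":0,"ty":0,"tz":0.001,"twist":0,"claw":200},{"tx":0,"ty":0,"tz":0,"twist":0,"claw":110},{"tx":0,"ty":0,"tz":0,"twist":0,"claw":90},{"tx":0,"ty":0,"tz":0,"twist":0,"claw":80},{"tx":0,"ty":0,"tz":0,"twist":0,"claw":70},{"tx":0,"ty":0,"tz":0.02,"twist":0,"claw":70},{"tx":0,"ty":0,"tz":0.03,"twist":0,"claw":70},{"tx":0,"ty":0,"tz":0.03,"twist":0,"claw":70},{"tx":0,"ty":0,"tz":0.02,"twist":0,"claw":70},{"tx":0,"ty":0,"tz":0,"twist":0,"claw":70}])

```text
time: 13.8
ee_pos: [0.6477, -0.1631, 0.3935]
tool_rot: [179.9, -0.3, 0.2]
wrist_force: [0.9, 0.4, 0.8]
opening: 0.0676
```

```bash
python3 - <<'E'
from h import *
s=st()
c=snap("scene"); pickle.dump(c,open("scene5.pkl","wb")); p=proj(c,[[.645,-.163,.1]])[0].astype(int); k=c["pixels"][p[1]-40:p[1]+40,p[0]-45:p[0]+45,::-1]; k=cv2.resize(k,None,fx=7,fy=7,interpolation=cv2.INTER_CUBIC)
cv2.imwrite("pics/s5.png",k)
for z in(.108,.110,.112,.114,.116,.118): 
    x,f=fit(c,(.645,-.163),[(z,.023),(z,.015)],rad=.008,s=.8); print(z,np.round(x*1000,1),f)
E
```

```text
t 13.8 p [ 647.7 -163.1  393.5] rot [ 1.7994e+02 -2.7000e-01  1.7000e-01] F [0.9 0.4 0.8] M [ 0.03  0.03 -0.01] open 67.6
0.108 [ 642.9 -158.4] 65.2307885191618
0.11 [ 644. -160.] 65.3137429327781
0.112 [ 645.  -161.7] 65.36963500811966
0.114 [ 646.1 -163.4] 65.41367947455178
0.116 [ 647.2 -165. ] 65.4443351487039
0.118 [ 648.3 -166.7] 65.45348126344834
```

View pics/s5.png

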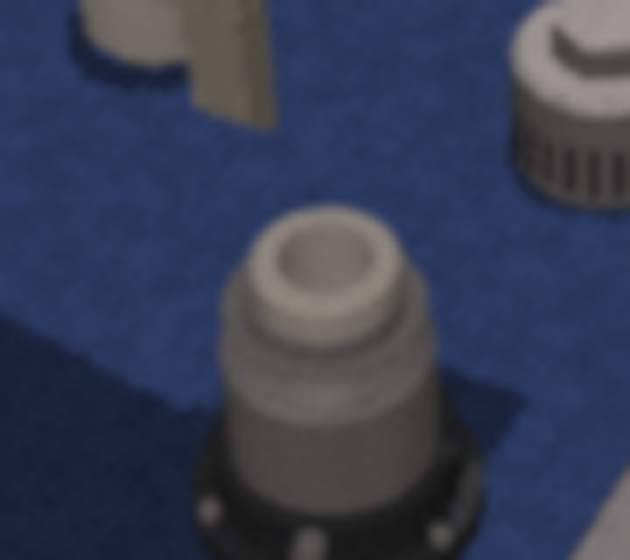

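```bash
python3 - <<'E'
from h import *
s=st(); print(np.round(s["q"],1))
E
```

```text
t 13.85 p [ 647.3 -162.9  391.7] rot [ 1.7997e+02 -1.3000e-01  1.8000e-01] F [-0.   0.4 -1.1] M [ 0.03 -0.01 -0.01] open 67.7
[  6.9  31.1   3.6 100.6  -2.5  48.2 -78.2]
```

drive_tool(plan=[{"tx":-0.01,"ty":0.02,"tz":0,"twist":0.28,"claw":70},{"tx":-0.017,"ty":0.034,"tz":0,"twist":0.28,"claw":70},{"tx":-0.017,"ty":0.034,"tz":0,"twist":0.28,"claw":70},{"tx":-0.017,"ty":0.034,"tz":0,"twist":0.28,"claw":70},{"tx":-0.017,"ty":0.034,"tz":0,"twist":0.28,"claw":70},{"tx":-0.017,"ty":0.034,"tz":0,"twist":0.28,"claw":70},{"tx":-0.017,"ty":0.034,"tz":0,"twist":0.28,"claw":70},{"tx":-0.017,"ty":0.034,"tz":0,"twist":0.28,"claw":70},{"tx":-0.017,"ty":0.034,"tz":0,"twist":0.28,"claw":70},{"tx":-0.017,"ty":0.034,"tz":0,"twist":0.28,"claw":70}])

```text
time: 14.85
ee_pos: [0.4829, 0.1644, 0.3894]
tool_rot: [-179.9, 0.0, 80.7]
wrist_force: [0.7, 1.5, 1.0]
opening: 0.0674
```

drive_tool(plan=[{"tx":-0.017,"ty":0.034,"tz":-0.02,"twist":0.28,"claw":70},{"tx":-0.0125,"ty":0.0185,"tz":-0.03,"twist":0.06,"claw":70},{"tx":0,"ty":0,"tz":-0.04,"twist":0,"claw":70},{"tx":0,"ty":0,"tz":-0.03,"twist":0,"claw":70},{"tx":0,"ty":0,"tz":0,"twist":0,"claw":70},{"tx":0,"ty":0,"tz":0,"twist":0,"claw":70},{"tx":0,"ty":0,"tz":0,"twist":0,"claw":70},{"tx":0,"ty":0,"tz":0,"twist":0,"claw":70}])

```text
time: 15.65
ee_pos: [0.455, 0.2158, 0.272]
tool_rot: [179.9, -0.1, 90.1]
wrist_force: [-0.6, -0.1, 0.2]
opening: 0.0675
```

```bash
python3 - <<'E'
from h import *
s=st(); print(np.round(s["q"],1))
for n in("scene","top"):
    c=snap(n); pickle.dump(c,open(f"{n}6.pkl","wb")); p=proj(c,[[.4545,.216,.04]])[0].astype(int); k=c["pixels"][max(0,p[1]-40):p[1]+40,p[0]-45:p[0]+45,::-1]; cv2.imwrite(f"pics/{n}6.png",cv2.resize(k,(400,356)))
cv2.imwrite('pics/b6.png',np.hstack([cv2.imread('pics/%s6.png'%n) for n in('scene','top')]))
E
```

```text
t 15.65 p [455.  215.8 272. ] rot [ 1.7989e+02 -6.0000e-02  9.0100e+01] F [-0.6 -0.1  0.2] M [ 0.01 -0.14 -0.01] open 67.5
[-19.9  32.1 -16.9 126.2  22.   24.3 -54.4]
```

View pics/b6.png

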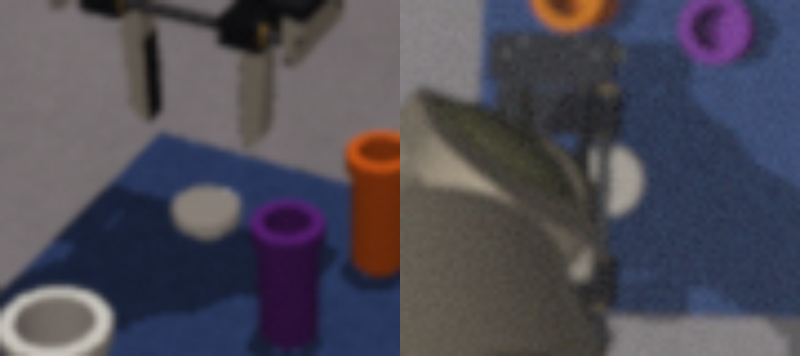

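drive_tool(plan=[{"tx":0,"ty":0,"tz":-0.02,"twist":0,"claw":70},{"tx":0,"ty":0,"tz":-0.025,"twist":0,"claw":70},{"tx":0,"ty":0,"tz":-0.017,"twist":0,"claw":70},{"tx":0,"ty":0,"tz":-0.01,"twist":0,"claw":70},{"tx":0,"ty":0,"tz":0,"twist":0,"claw":80},{"tx":0,"ty":0,"tz":0,"twist":0,"claw":90},{"tx":0,"ty":0,"tz":0,"twist":0,"claw":100},{"tx":0,"ty":0,"tz":0,"twist":0,"claw":110},{"tx":0,"ty":0,"tz":0,"twist":0,"claw":120},{"tx":0,"ty":0,"tz":0,"twist":0,"claw":130}])

```text
time: 16.75
ee_pos: [0.4547, 0.2158, 0.1991]
tool_rot: [180.0, -0.0, 90.1]
wrist_force: [0.8, -0.2, -0.0]
opening: 0.0468
```

drive_tool(plan=[{"tx":0,"ty":0,"tz":0,"twist":0,"claw":140},{"tx":0,"ty":0,"tz":0,"twist":0,"claw":140}], grip_force=8)

```text
time: 16.95
ee_pos: [0.4547, 0.2159, 0.199]
tool_rot: [180.0, -0.0, 90.1]
wrist_force: [0.3, -0.1, 4.5]
opening: 0.0453
```

drive_tool(plan=[{"tx":0,"ty":0,"tz":0,"twist":0,"claw":110},{"tx":0,"ty":0,"tz":0,"twist":0,"claw":70},{"tx":0,"ty":0,"tz":0.002,"twist":-0.29,"claw":70},{"tx":0,"ty":0,"tz":0,"twist":-0.29,"claw":70},{"tx":0,"ty":0,"tz":0,"twist":-0.29,"claw":70},{"tx":0,"ty":0,"tz":0,"twist":-0.29,"claw":70},{"tx":0,"ty":0,"tz":0,"twist":-0.29,"claw":70},{"tx":0,"ty":0,"tz":0,"twist":-0.29,"claw":70},{"tx":0,"ty":0,"tz":0,"twist":-0.29,"claw":70},{"tx":0,"ty":0,"tz":0,"twist":-0.29,"claw":70}])

```text
time: 17.95
ee_pos: [0.4545, 0.2159, 0.2006]
tool_rot: [-180.0, 0.0, 23.3]
wrist_force: [-0.0, 0.3, -0.4]
opening: 0.0675
```

drive_tool(plan=[{"tx":0,"ty":0,"tz":0,"twist":-0.29,"claw":70},{"tx":0,"ty":0,"tz":0,"twist":-0.29,"claw":70},{"tx":0,"ty":0,"tz":0,"twist":-0.24,"claw":70},{"tx":0,"ty":0,"tz":0,"twist":0,"claw":70},{"tx":0,"ty":0,"tz":0,"twist":0,"claw":70},{"tx":0,"ty":0,"tz":0,"twist":0,"claw":70}])

```text
time: 18.55
ee_pos: [0.4546, 0.2159, 0.2007]
tool_rot: [180.0, 0.0, 0.4]
wrist_force: [0.6, 0.5, 0.5]
opening: 0.0677
```

Now grip along y and lift.

drive_tool(plan=[{"tx":0,"ty":0,"tz":-0.001,"twist":-0.01,"claw":80},{"tx":0,"ty":0,"tz":0,"twist":0,"claw":90},{"tx":0,"ty":0,"tz":0,"twist":0,"claw":100},{"tx":0,"ty":0,"tz":0,"twist":0,"claw":110},{"tx":0,"ty":0,"tz":0,"twist":0,"claw":120},{"tx":0,"ty":0,"tz":0,"twist":0,"claw":130},{"tx":0,"ty":0,"tz":0,"twist":0,"claw":150},{"tx":0,"ty":0,"tz":0,"twist":0,"claw":200},{"tx":0,"ty":0,"tz":0,"twist":0,"claw":200}], grip_force=15)

```text
time: 19.45
ee_pos: [0.4546, 0.2159, 0.1998]
tool_rot: [-180.0, -0.0, -0.1]
wrist_force: [-0.6, 1.0, 0.1]
opening: 0.0457
```

drive_tool(plan=[{"tx":0,"ty":0,"tz":0.005,"twist":0,"claw":200},{"tx":0,"ty":0,"tz":0.02,"twist":0,"claw":200},{"tx":0,"ty":0,"tz":0.035,"twist":0,"claw":200},{"tx":0,"ty":0,"tz":0.04,"twist":0,"claw":200},{"tx":0,"ty":0,"tz":0.04,"twist":0,"claw":200},{"tx":0.007,"ty":-0.015,"tz":0.01,"twist":0,"claw":200},{"tx":0.015,"ty":-0.03,"tz":0,"twist":0,"claw":200},{"tx":0.015,"ty":-0.03,"tz":0,"twist":0,"claw":200},{"tx":0.015,"ty":-0.03,"tz":0,"twist":0,"claw":200},{"tx":0.015,"ty":-0.03,"tz":0,"twist":0,"claw":200}])

```text
time: 20.45
ee_pos: [0.5218, 0.079, 0.3494]
tool_rot: [180.0, 0.0, -0.1]
wrist_force: [0.1, 0.6, -0.0]
opening: 0.0454
```

drive_tool(plan=[{"tx":0.0155,"ty":-0.0305,"tz":0,"twist":0,"claw":200},{"tx":0.0155,"ty":-0.0305,"tz":0,"twist":0,"claw":200},{"tx":0.0155,"ty":-0.0305,"tz":0,"twist":0,"claw":200},{"tx":0.0155,"ty":-0.0305,"tz":0,"twist":0,"claw":200},{"tx":0.0155,"ty":-0.0305,"tz":0,"twist":0,"claw":200},{"tx":0.0155,"ty":-0.0305,"tz":0,"twist":0,"claw":200},{"tx":0.0155,"ty":-0.0305,"tz":0,"twist":0,"claw":200},{"tx":0.01,"ty":-0.018,"tz":0,"twist":0,"claw":200},{"tx":0.0067,"ty":-0.0122,"tz":0,"twist":0,"claw":200},{"tx":0,"ty":0,"tz":0,"twist":0,"claw":200}])

```text
time: 21.45
ee_pos: [0.6468, -0.165, 0.3491]
tool_rot: [180.0, 0.0, -0.2]
wrist_force: [-1.1, 0.1, -0.7]
opening: 0.0457
```

drive_tool(plan=[{"tx":0,"ty":0,"tz":0,"twist":0,"claw":200},{"tx":0,"ty":0,"tz":0,"twist":0,"claw":200},{"tx":0,"ty":0,"tz":0,"twist":0,"claw":200},{"tx":0,"ty":0,"tz":0,"twist":0,"claw":200}])

```text
time: 21.85
ee_pos: [0.6467, -0.1619, 0.3499]
tool_rot: [-180.0, -0.0, -0.0]
wrist_force: [0.3, -0.6, -1.0]
opening: 0.0459
```

```bash
python3 - <<'E'
from h import *
s=st()
c=snap("scene"); pickle.dump(c,open("scene7.pkl","wb")); p=proj(c,[[.645,-.163,.12]])[0].astype(int); k=c["pixels"][p[1]-40:p[1]+40,p[0]-45:p[0]+45,::-1]; k=cv2.resize(k,None,fx=7,fy=7,interpolation=cv2.INTER_CUBIC)
cv2.imwrite("pics/s7.png",k)
z0=s["ee_pos"][2]-.1998
C=[(.012,.023),(.022,.023),(0,.0105)]
g=grad(c,.8); x0=s["ee_pos"][:2]; v=proj(c,[[*x0,z0+.02]])[0,1]
print(max((oscore(c,g,x0[0]+a,x0[1]+b,z0,C,v),x0[0]+a,x0[1]+b) for a in np.arange(-.008,.0081,.0005) for b in np.arange(-.008,.0081,.0005)))
print([np.round(q*1000,1) for q in fit(c,(.6465,-.163),[(.114,.023),(.114,.015)],rad=.006,s=.8)])
E
```

```text
t 21.85 p [ 646.7 -161.9  349.9] rot [-1.7998e+02 -0.0000e+00 -3.0000e-02] F [ 0.3 -0.6 -1. ] M [ 0.06 -0.02 -0.08] open 45.9
(np.float64(22.094432942244854), np.float64(0.6422221258036812), np.float64(-0.1588990587250632))
[array([ 646.2, -163.5]), np.float64(63399.2)]
```

View pics/s7.png

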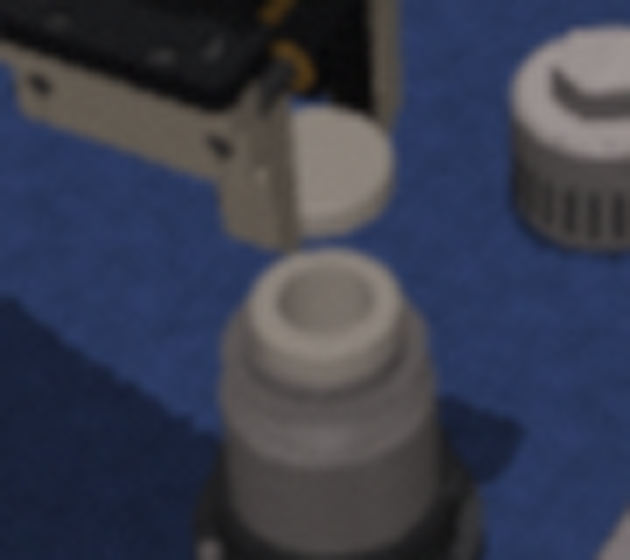

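```bash
cat >> h.py <<'E'
def overlay(c,center,curves,fn,f=7,h=(45,40)):
    u,v=proj(c,[center])[0].astype(int); k=c["pixels"][v-h[1]:v+h[1],u-h[0]:u+h[0],::-1]; k=cv2.resize(k,None,fx=f,fy=f,interpolation=cv2.INTER_CUBIC)
    for p,col in curves:
        for a in p: cv2.circle(k,(int((a[0]-u+h[0]+.5)*f),int((a[1]-v+h[1]+.5)*f)),1,col,-1)
    cv2.imwrite(fn,k)
E
python3 - <<'E'
from h import *
c=pickle.load(open("scene7.pkl","rb"))
x,y,z0=.6467-.0008,-.1619-.0005,.1501
overlay(c,[.645,-.163,.14],[(proj(c,circ(x,y,z0+.022,.023)),(0,0,255)),(proj(c,circ(x,y,z0+.012,.023)),(0,255,255)),(proj(c,circ(x,y,z0,.0105)),(0,255,0)),(proj(c,circ(.6462,-.1635,.114,.023)),(255,255,0))],"pics/ov7.png")
E
```

```text
(no output)
```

View pics/ov7.png

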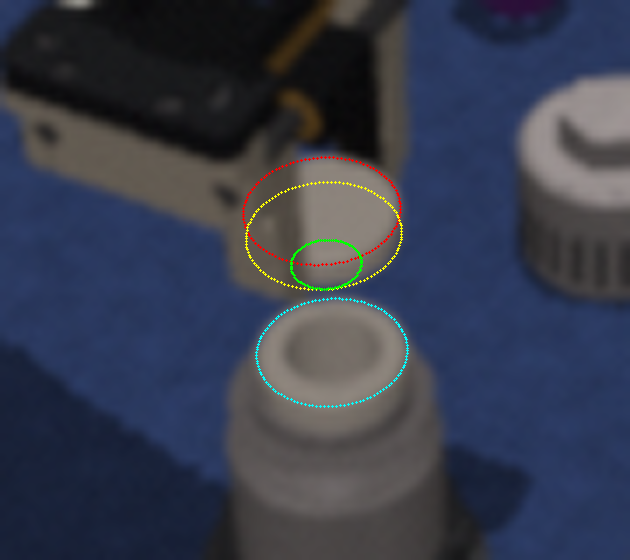

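drive_tool(plan=[{"tx":0,"ty":0,"tz":-0.01,"twist":0,"claw":200},{"tx":0,"ty":0,"tz":-0.012,"twist":0,"claw":200},{"tx":0,"ty":0,"tz":-0.008,"twist":0,"claw":200},{"tx":0,"ty":0,"tz":-0.004,"twist":0,"claw":200},{"tx":0,"ty":0,"tz":0,"twist":0,"claw":200},{"tx":0,"ty":0,"tz":0,"twist":0,"claw":200},{"tx":0,"ty":0,"tz":-0.003,"twist":0,"claw":200},{"tx":0,"ty":0,"tz":0,"twist":0,"claw":200}])

```text
time: 22.7
ee_pos: [0.6468, -0.1629, 0.3127]
tool_rot: [180.0, -0.0, -0.1]
wrist_force: [0.3, 0.6, -0.5]
opening: 0.0452
```

drive_tool(plan=[{"tx":0,"ty":0,"tz":-0.003,"twist":0,"claw":200},{"tx":0,"ty":0,"tz":0,"twist":0,"claw":200}])

```text
time: 22.9
ee_pos: [0.6467, -0.1628, 0.3095]
tool_rot: [-180.0, 0.0, -0.1]
wrist_force: [-0.5, 0.4, -0.6]
opening: 0.0454
```

drive_tool(plan=[{"tx":0,"ty":0,"tz":-0.003,"twist":0,"claw":200},{"tx":0,"ty":0,"tz":0,"twist":0,"claw":200}])

```text
time: 23.1
ee_pos: [0.6467, -0.1628, 0.3064]
tool_rot: [-180.0, 0.0, -0.1]
wrist_force: [0.0, 0.6, -0.2]
opening: 0.0454
```

drive_tool(plan=[{"tx":0,"ty":0,"tz":-0.002,"twist":0,"claw":200},{"tx":0,"ty":0,"tz":0,"twist":0,"claw":200}])

```text
time: 23.3
ee_pos: [0.6468, -0.1628, 0.3045]
tool_rot: [-180.0, 0.0, -0.1]
wrist_force: [-0.5, -0.0, -0.1]
opening: 0.0458
```

drive_tool(plan=[{"tx":0,"ty":0,"tz":-0.0015,"twist":0,"claw":200},{"tx":0,"ty":0,"tz":0,"twist":0,"claw":200}])

```text
time: 23.5
ee_pos: [0.6468, -0.1629, 0.3031]
tool_rot: [180.0, 0.0, -0.1]
wrist_force: [-0.4, 0.5, -0.6]
opening: 0.0456
```

drive_tool(plan=[{"tx":0,"ty":0,"tz":-0.001,"twist":0,"claw":200},{"tx":0,"ty":0,"tz":0,"twist":0,"claw":200}])

```text
time: 23.7
ee_pos: [0.6468, -0.1629, 0.3022]
tool_rot: [180.0, 0.0, -0.1]
wrist_force: [1.1, -0.1, -1.0]
opening: 0.0455
```

drive_tool(plan=[{"tx":0,"ty":0,"tz":-0.001,"twist":0,"claw":200},{"tx":0,"ty":0,"tz":0,"twist":0,"claw":200}])

```text
time: 23.9
ee_pos: [0.6469, -0.1629, 0.3018]
tool_rot: [180.0, -0.0, -0.1]
wrist_force: [-1.3, 0.1, 4.3]
opening: 0.0456
```

drive_tool(plan=[{"tx":0,"ty":0,"tz":0.0003,"twist":0,"claw":115},{"tx":0,"ty":0,"tz":0,"twist":0,"claw":100},{"tx":0,"ty":0,"tz":0,"twist":0,"claw":80},{"tx":0,"ty":0,"tz":0,"twist":0,"claw":70},{"tx":0,"ty":0,"tz":0.01,"twist":0,"claw":70},{"tx":0,"ty":0,"tz":0.025,"twist":0,"claw":70},{"tx":0,"ty":0,"tz":0.03,"twist":0,"claw":70},{"tx":0,"ty":0,"tz":0.025,"twist":0,"claw":70},{"tx":0,"ty":0,"tz":0,"twist":0,"claw":70},{"tx":0,"ty":0,"tz":0,"twist":0,"claw":70}])

```text
time: 24.9
ee_pos: [0.6467, -0.1628, 0.3924]
tool_rot: [180.0, -0.1, -0.1]
wrist_force: [-0.3, -0.1, -0.3]
opening: 0.0675
```

```bash
python3 - <<'E'
from h import *
s=st()
c=snap("scene"); pickle.dump(c,open("scene8.pkl","wb"))
x,f=fit(c,(.6465,-.163),[(.124,.023)],rad=.006,s=.8); print(x,f)
overlay(c,[.645,-.163,.12],[(proj(c,circ(*x,.124,.023)),(0,0,255)),(proj(c,circ(.6445,-.1632,.094,.0325)),(0,255,255))],"pics/ov8.png")
E
```

```text
t 24.9 p [ 646.7 -162.8  392.4] rot [ 1.7999e+02 -8.0000e-02 -9.0000e-02] F [-0.3 -0.1 -0.3] M [ 0.01 -0.01  0.05] open 67.5
[ 0.64565477 -0.16343853] 47.822796930737454
```

View pics/ov8.png

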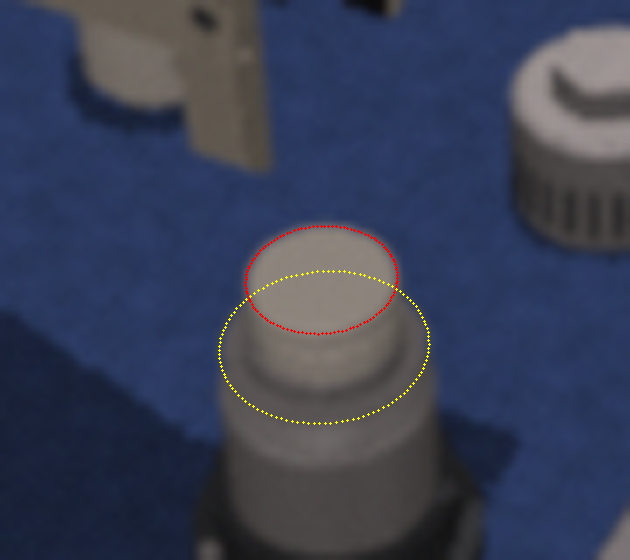

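drive_tool(plan=[{"tx":-0.01,"ty":-0.002,"tz":0,"twist":0.286,"claw":70},{"tx":-0.02,"ty":-0.005,"tz":0,"twist":0.286,"claw":70},{"tx":-0.025,"ty":-0.006,"tz":0,"twist":0.286,"claw":70},{"tx":-0.025,"ty":-0.006,"tz":0,"twist":0.286,"claw":70},{"tx":-0.025,"ty":-0.006,"tz":0,"twist":0.286,"claw":70},{"tx":-0.025,"ty":-0.006,"tz":0,"twist":0.286,"claw":70},{"tx":-0.025,"ty":-0.006,"tz":0,"twist":0.286,"claw":70},{"tx":-0.02,"ty":-0.005,"tz":-0.015,"twist":0.286,"claw":70},{"tx":-0.0079,"ty":-0.0017,"tz":-0.03,"twist":0.286,"claw":70},{"tx":0,"ty":0,"tz":-0.035,"twist":0.286,"claw":70}])

```text
time: 25.95
ee_pos: [0.4624, -0.2071, 0.3109]
tool_rot: [180.0, 0.0, 82.1]
wrist_force: [0.3, -0.4, -0.2]
opening: 0.0673
```

drive_tool(plan=[{"tx":0,"ty":0,"tz":-0.035,"twist":0.286,"claw":70},{"tx":0,"ty":0,"tz":-0.025,"twist":0,"claw":70},{"tx":0,"ty":0,"tz":0,"twist":0,"claw":70},{"tx":0,"ty":0,"tz":0,"twist":0,"claw":70},{"tx":0,"ty":0,"tz":0,"twist":0,"claw":70}])

```text
time: 26.45
ee_pos: [0.4642, -0.2066, 0.2524]
tool_rot: [180.0, 0.0, 90.0]
wrist_force: [-0.1, -0.1, -0.5]
opening: 0.0675
```

```bash
python3 - <<'E'
from h import *
s=st(); print(np.round(s["q"],1))
c=snap("scene"); overlay(c,[.464,-.2065,.02],[(proj(c,circ(.4638,-.2065,.008,.018)),(0,0,255))],"pics/ov9.png")
E
```

```text
t 26.45 p [ 464.2 -206.6  252.4] rot [1.7995e+02 2.0000e-02 9.0010e+01] F [-0.1 -0.1 -0.5] M [-0.03 -0.14  0.01] open 67.5
[ 24.   33.7  -9.1 126.6  14.5  20.6   2.8]
```

View pics/ov9.png

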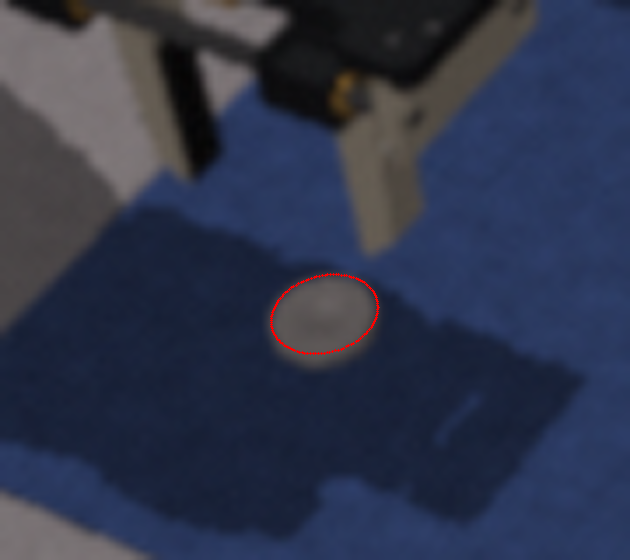

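drive_tool(plan=[{"tx":0,"ty":0,"tz":-0.02,"twist":0,"claw":70},{"tx":0,"ty":0,"tz":-0.02,"twist":0,"claw":70},{"tx":0,"ty":0,"tz":-0.013,"twist":0,"claw":80},{"tx":0,"ty":0,"tz":-0.006,"twist":0,"claw":90},{"tx":0,"ty":0,"tz":-0.003,"twist":0,"claw":100},{"tx":0,"ty":0,"tz":0,"twist":0,"claw":110},{"tx":0,"ty":0,"tz":0,"twist":0,"claw":120},{"tx":0,"ty":0,"tz":0,"twist":0,"claw":130},{"tx":0,"ty":0,"tz":0,"twist":0,"claw":140},{"tx":0,"ty":0,"tz":0,"twist":0,"claw":150}], grip_force=8)

```text
time: 27.5
ee_pos: [0.464, -0.2066, 0.1898]
tool_rot: [180.0, 0.0, 90.0]
wrist_force: [-0.0, -0.0, 0.3]
opening: 0.0395
```

drive_tool(plan=[{"tx":0,"ty":0,"tz":0,"twist":0,"claw":165},{"tx":0,"ty":0,"tz":0,"twist":0,"claw":165}])

```text
time: 27.7
ee_pos: [0.464, -0.2066, 0.1896]
tool_rot: [180.0, 0.0, 90.0]
wrist_force: [0.0, 0.3, 3.0]
opening: 0.0354
```

Centred in x. Now open, turn to yaw 0 and grip along y.

drive_tool(plan=[{"tx":0,"ty":0,"tz":0,"twist":0,"claw":120},{"tx":0,"ty":0,"tz":0,"twist":0,"claw":80},{"tx":0,"ty":0,"tz":0.002,"twist":-0.29,"claw":80},{"tx":0,"ty":0,"tz":0,"twist":-0.29,"claw":80},{"tx":0,"ty":0,"tz":0,"twist":-0.29,"claw":80},{"tx":0,"ty":0,"tz":0,"twist":-0.29,"claw":80},{"tx":0,"ty":0,"tz":0,"twist":-0.29,"claw":80},{"tx":0,"ty":0,"tz":0,"twist":-0.29,"claw":80},{"tx":0,"ty":0,"tz":0,"twist":-0.29,"claw":80},{"tx":0,"ty":0,"tz":0,"twist":-0.29,"claw":80}])

```text
time: 28.7
ee_pos: [0.4639, -0.2065, 0.1914]
tool_rot: [-180.0, 0.0, 23.2]
wrist_force: [0.2, 0.4, -0.0]
opening: 0.0636
```

drive_tool(plan=[{"tx":0,"ty":0,"tz":0,"twist":-0.29,"claw":80},{"tx":0,"ty":0,"tz":0,"twist":-0.29,"claw":80},{"tx":0,"ty":0,"tz":0,"twist":-0.24,"claw":90},{"tx":0,"ty":0,"tz":-0.0025,"twist":0,"claw":100},{"tx":0,"ty":0,"tz":0,"twist":0,"claw":110},{"tx":0,"ty":0,"tz":0,"twist":0,"claw":120},{"tx":0,"ty":0,"tz":0,"twist":0,"claw":130},{"tx":0,"ty":0,"tz":0,"twist":0,"claw":140},{"tx":0,"ty":0,"tz":0,"twist":0,"claw":150},{"tx":0,"ty":0,"tz":0,"twist":0,"claw":160}])

```text
time: 29.7
ee_pos: [0.4642, -0.2066, 0.1894]
tool_rot: [180.0, -0.1, 0.3]
wrist_force: [-0.9, 0.9, 9.1]
opening: 0.0361
```

drive_tool(plan=[{"tx":0,"ty":0,"tz":0,"twist":0,"claw":200},{"tx":0,"ty":0,"tz":0,"twist":0,"claw":200},{"tx":0,"ty":0,"tz":0,"twist":0,"claw":200},{"tx":0,"ty":0,"tz":0.005,"twist":0,"claw":200},{"tx":0,"ty":0,"tz":0.02,"twist":0,"claw":200},{"tx":0,"ty":0,"tz":0.035,"twist":0,"claw":200},{"tx":0,"ty":0,"tz":0.04,"twist":0,"claw":200},{"tx":0,"ty":0,"tz":0.035,"twist":0,"claw":200},{"tx":0,"ty":0,"tz":0.02,"twist":0,"claw":200},{"tx":0,"ty":0,"tz":0,"twist":0,"claw":200}], grip_force=20)

```text
time: 30.7
ee_pos: [0.4642, -0.2068, 0.3465]
tool_rot: [179.9, -0.2, 0.2]
wrist_force: [0.5, -0.3, -1.5]
opening: 0.0353
```

```bash
python3 - <<'E'
from h import *
s=st(); 
c=snap("scene"); p=s["ee_pos"]; z0=p[2]-.1895
overlay(c,[p[0],p[1],z0],[(proj(c,circ(p[0],p[1],z0+.008,.018)),(0,0,255))],"pics/ov10.png")
E
```

```text
t 30.7 p [ 464.2 -206.8  346.5] rot [179.92  -0.23   0.23] F [ 0.5 -0.3 -1.5] M [ 0.01 -0.01 -0.  ] open 35.3
```

View pics/ov10.png

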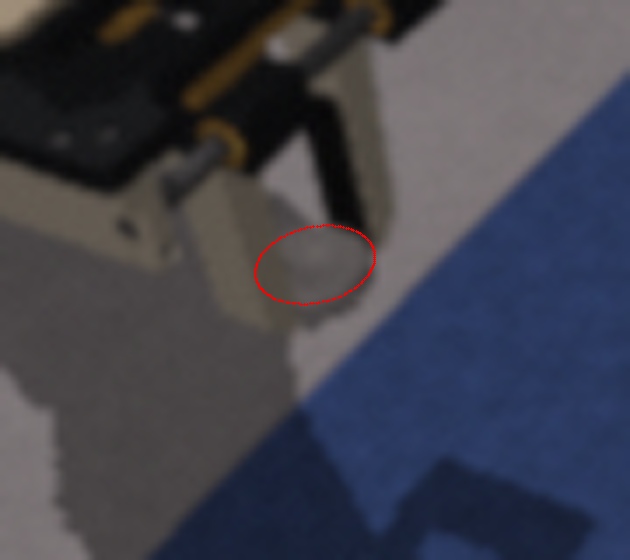

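drive_tool(plan=[{"tx":0.01,"ty":0.0025,"tz":0,"twist":0,"claw":200},{"tx":0.02,"ty":0.005,"tz":0,"twist":0,"claw":200},{"tx":0.025,"ty":0.006,"tz":0,"twist":0,"claw":200},{"tx":0.025,"ty":0.006,"tz":0,"twist":0,"claw":200},{"tx":0.025,"ty":0.006,"tz":0,"twist":0,"claw":200},{"tx":0.025,"ty":0.006,"tz":0,"twist":0,"claw":200},{"tx":0.025,"ty":0.006,"tz":0,"twist":0,"claw":200},{"tx":0.02,"ty":0.005,"tz":0,"twist":0,"claw":200},{"tx":0.0075,"ty":0.0014,"tz":0,"twist":0,"claw":200},{"tx":0,"ty":0,"tz":0,"twist":0,"claw":200}])

```text
time: 31.75
ee_pos: [0.647, -0.1621, 0.3422]
tool_rot: [-180.0, 0.1, 0.2]
wrist_force: [-1.1, -0.3, -1.5]
opening: 0.0347
```

drive_tool(plan=[{"tx":0,"ty":0,"tz":0,"twist":0,"claw":200},{"tx":0,"ty":0,"tz":0,"twist":0,"claw":200},{"tx":0,"ty":0,"tz":0,"twist":0,"claw":200},{"tx":0,"ty":0,"tz":0,"twist":0,"claw":200}])

```text
time: 32.15
ee_pos: [0.646, -0.163, 0.3443]
tool_rot: [-180.0, -0.0, 0.0]
wrist_force: [-0.2, 0.2, -0.3]
opening: 0.0354
```

```bash
python3 - <<'E'
from h import *
s=st(); 
c=snap("scene"); p=s["ee_pos"]; z0=p[2]-.1895
overlay(c,[p[0],p[1],z0],[(proj(c,circ(p[0]-.0009,p[1]-.0006,z0+.008,.018)),(0,0,255)),(proj(c,circ(.6457,-.1634,.124,.023)),(0,255,255))],"pics/ov11.png")
E
```

```text
t 32.15 p [ 646.  -163.   344.3] rot [-1.8e+02 -1.0e-02  4.0e-02] F [-0.2  0.2 -0.3] M [-0.01  0.05  0.05] open 35.4
```

View pics/ov11.png

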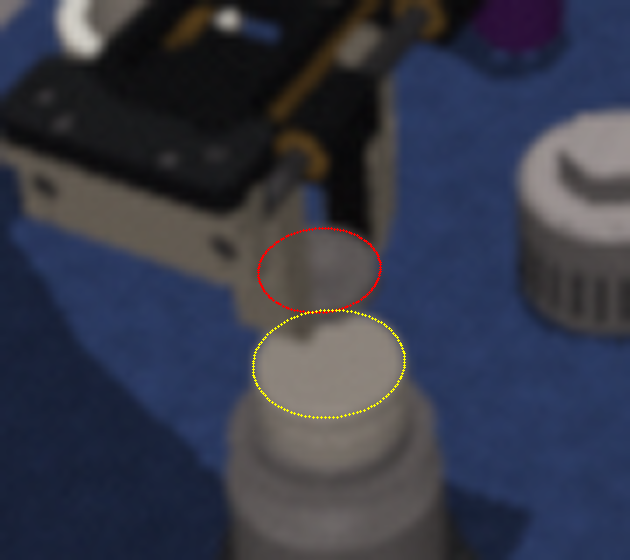

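drive_tool(plan=[{"tx":0.0004,"ty":0,"tz":-0.008,"twist":0,"claw":200},{"tx":0,"ty":0,"tz":-0.01,"twist":0,"claw":200},{"tx":0,"ty":0,"tz":-0.006,"twist":0,"claw":200},{"tx":0,"ty":0,"tz":-0.003,"twist":0,"claw":200},{"tx":0,"ty":0,"tz":0,"twist":0,"claw":200},{"tx":0,"ty":0,"tz":0,"twist":0,"claw":200},{"tx":0,"ty":0,"tz":0,"twist":0,"claw":200}])

```text
time: 32.9
ee_pos: [0.6469, -0.1627, 0.3173]
tool_rot: [180.0, -0.0, 0.1]
wrist_force: [-0.4, -0.2, -0.5]
opening: 0.0354
```

drive_tool(plan=[{"tx":0,"ty":0,"tz":-0.002,"twist":0,"claw":200},{"tx":0,"ty":0,"tz":0,"twist":0,"claw":200},{"tx":0,"ty":0,"tz":0,"twist":0,"claw":200}])

```text
time: 33.2
ee_pos: [0.6468, -0.1626, 0.3151]
tool_rot: [-180.0, 0.0, 0.1]
wrist_force: [0.9, 0.4, -0.1]
opening: 0.0352
```

drive_tool(plan=[{"tx":0,"ty":0,"tz":-0.001,"twist":0,"claw":200},{"tx":0,"ty":0,"tz":0,"twist":0,"claw":200},{"tx":0,"ty":0,"tz":0,"twist":0,"claw":200}])

```text
time: 33.5
ee_pos: [0.6468, -0.1627, 0.314]
tool_rot: [180.0, 0.0, 0.1]
wrist_force: [-0.4, -0.0, 0.5]
opening: 0.035
```

drive_tool(plan=[{"tx":0,"ty":0,"tz":-0.0007,"twist":0,"claw":200},{"tx":0,"ty":0,"tz":0,"twist":0,"claw":200},{"tx":0,"ty":0,"tz":0,"twist":0,"claw":200}])

```text
time: 33.8
ee_pos: [0.6468, -0.1627, 0.3135]
tool_rot: [180.0, -0.0, 0.1]
wrist_force: [-0.3, 0.0, 2.9]
opening: 0.035
```

drive_tool(plan=[{"tx":0,"ty":0,"tz":-0.0005,"twist":0,"claw":200},{"tx":0,"ty":0,"tz":0,"twist":0,"claw":200}])

```text
time: 34.0
ee_pos: [0.6468, -0.1627, 0.3135]
tool_rot: [-180.0, -0.0, 0.1]
wrist_force: [-2.4, 1.2, 7.3]
opening: 0.0353
```

drive_tool(plan=[{"tx":0,"ty":0,"tz":0.0005,"twist":0,"claw":200},{"tx":0,"ty":0,"tz":0,"twist":0,"claw":145},{"tx":0,"ty":0,"tz":0,"twist":0,"claw":135},{"tx":0,"ty":0,"tz":0,"twist":0,"claw":120},{"tx":0,"ty":0,"tz":0,"twist":0,"claw":100},{"tx":0,"ty":0,"tz":0.01,"twist":0,"claw":80},{"tx":0,"ty":0,"tz":0.025,"twist":0,"claw":70},{"tx":0,"ty":0,"tz":0.03,"twist":0,"claw":70},{"tx":0,"ty":0,"tz":0.02,"twist":0,"claw":70},{"tx":0,"ty":0,"tz":0,"twist":0,"claw":70}])

```text
time: 35.0
ee_pos: [0.6473, -0.1632, 0.4018]
tool_rot: [179.9, -0.3, 0.1]
wrist_force: [0.2, -1.2, 0.0]
opening: 0.0675
```

```bash
python3 - <<'E'
from h import *
s=st(); 
c=snap("scene"); pickle.dump(c,open("scene12.pkl","wb"))
x,f=fit(c,(.6465,-.163),[(.132,.018)],rad=.006,s=.8); print(x,f)
x2,f=fit(c,(.6465,-.163),[(.124,.023)],rad=.006,s=.8); print(x2,f)
overlay(c,[.646,-.163,.124],[(proj(c,circ(*x,.132,.018)),(0,0,255)),(proj(c,circ(*x2,.124,.023)),(0,255,255))],"pics/ov12.png")
overlay(c,[.646,-.163,.124],[],"pics/ov12b.png")
E
```

```text
t 35.0 p [ 647.3 -163.2  401.8] rot [ 1.7995e+02 -2.8000e-01  6.0000e-02] F [ 0.2 -1.2  0. ] M [ 0.04 -0.01 -0.01] open 67.5
[ 0.64915252 -0.16875785] 19.160032932199915
[ 0.64585268 -0.16378019] 28.55731992936959
```

View pics/ov12.png

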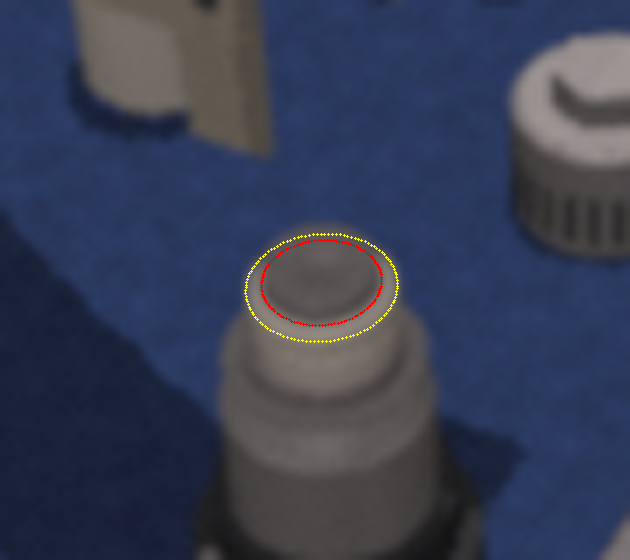

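View pics/ov12b.png

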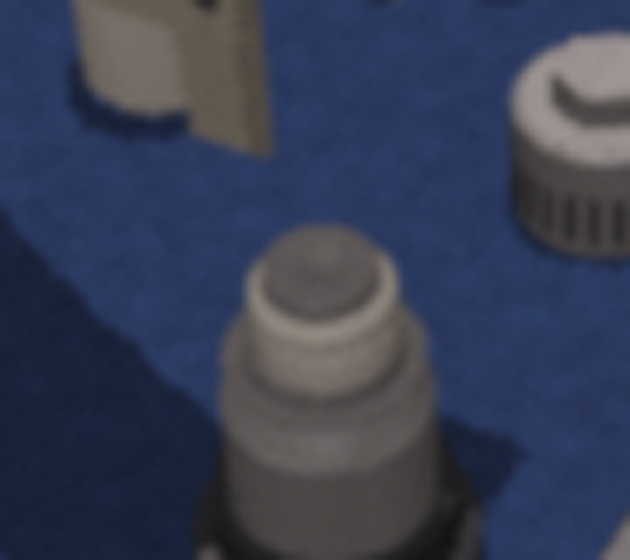

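```bash
python3 - <<'E'
from h import *
import itertools
from station import ctrl
c1=ctrl.camera("scene"); c2=ctrl.camera("scene"); 
for k in(c1,c2): print([np.round(v*1000,1) for v in fit(k,(.651,.027),[(.05,.034)],s=.8)])
S=dict(c1); S["pixels"]=(np.mean([c1["pixels"].astype(float),c2["pixels"],pickle.load(open("scene12.pkl","rb"))["pixels"]],0))
pickle.dump(S,open("capS.pkl","wb"))
T=pickle.load(open("top0.pkl","rb"))
def render(c,x,y,yaw,u0,v0,W,up):
    cen=np.linalg.inv(np.asarray(c["world_to_cam"]))[:3,3]
    R=.034/np.sqrt(3); an=np.radians(yaw+30+60*np.arange(7)); V=np.stack([x+R*np.cos(an),y+R*np.sin(an)],1)
    A=[np.ones(W*W)]
    for i in range(6):
        m=(V[i]+V[i+1])/2; nn=m-[x,y]
        if nn@(cen[:2]-m)<=0: continue
        q=np.array([[*V[i],.05],[*V[i+1],.05],[*V[i+1],.064],[*V[i],.064]])
        pp=((proj(c,q)-[u0,v0]+.5)*up-.5); M=np.zeros((W*up,W*up),np.float32); cv2.fillPoly(M,[np.round(pp*16).astype(np.int32)],1,shift=4)
        A.append(cv2.resize(cv2.GaussianBlur(M,(0,0),.7*up),(W,W),interpolation=cv2.INTER_AREA).ravel())
    return np.stack(A,1)
for n,c,x0 in (("scene",S,fit(S|{"pixels":c1["pixels"]},(.651,.027),[(.05,.034)],s=.8)[0]),("top",T,(.6515,.0298))):
    L=np.asarray(c["pixels"],float).mean(2); W=24; p0=proj(c,[[*x0,.055]])[0]; u0,v0=np.round(p0).astype(int)-W//2
    patch=L[v0:v0+W,u0:u0+W]
    M=np.zeros((W*8,W*8),np.uint8)
    P=np.concatenate([proj(c,circ(*x0,.05,.030)),]); cv2.fillPoly(M,[np.round((P-[u0,v0]+.5)*8).astype(np.int32)],255); m=(cv2.resize(M,(W,W),interpolation=cv2.INTER_AREA)>250).ravel()
    res=[]
    for yaw in range(-28,32,4):
        def e(v):
            A=render(c,v[0],v[1],yaw,u0,v0,W,8)[m]; b=patch.ravel()[m]; s=np.linalg.lstsq(A,b,rcond=None)[0]; return ((A@s-b)**2).mean()
        r=min(((e((x0[0]+a,x0[1]+b)),a*1e3,b*1e3) for a,b in itertools.product(np.arange(-.003,.0031,.001),repeat=2)))
        res.append((yaw,round(r[0],1),r[1],r[2]))
    print(n,m.sum(),*[(a,b,round(float(d),1),round(float(f),1)) for a,b,d,f in res],sep="\n")
E
```

```text
[array([651.2,  25.9]), np.float64(65022.4)]
[array([651.2,  25.9]), np.float64(65066.7)]
scene
272
(-28, np.float64(65.0), -1.0, 2.0)
(-24, np.float64(61.9), -1.0, 1.0)
(-20, np.float64(55.1), -1.0, 1.0)
(-16, np.float64(48.1), -1.0, 1.0)
(-12, np.float64(39.7), -1.0, 1.0)
(-8, np.float64(31.4), -1.0, 1.0)
(-4, np.float64(25.4), -1.0, 1.0)
(0, np.float64(18.2), -1.0, 1.0)
(4, np.float64(16.2), -1.0, 1.0)
(8, np.float64(19.0), -1.0, 1.0)
(12, np.float64(26.3), -1.0, 1.0)
(16, np.float64(40.5), -1.0, 1.0)
(20, np.float64(55.5), -1.0, 2.0)
(24, np.float64(79.5), -2.0, 1.0)
(28, np.float64(67.0), -1.0, 2.0)
top
297
(-28, np.float64(23.3), -1.0, 0.0)
(-24, np.float64(23.1), 0.0, -1.0)
(-20, np.float64(23.0), 0.0, -1.0)
(-16, np.float64(32.5), 0.0, -1.0)
(-12, np.float64(29.5), 0.0, -1.0)
(-8, np.float64(25.8), 0.0, -1.0)
(-4, np.float64(23.5), 0.0, -1.0)
(0, np.float64(20.9), 0.0, -1.0)
(4, np.float64(19.1), -1.0, 0.0)
(8, np.float64(17.6), -1.0, 0.0)
(12, np.float64(17.9), -1.0, 0.0)
(16, np.float64(19.0), -1.0, 0.0)
(20, np.float64(20.3), -1.0, 0.0)
(24, np.float64(21.4), -1.0, 0.0)
(28, np.float64(22.4), -1.0, -1.0)
```

drive_tool(plan=[{"tx":0.001,"ty":0.015,"tz":0,"twist":-0.11,"claw":70},{"tx":0.001,"ty":0.025,"tz":0,"twist":-0.11,"claw":70},{"tx":0.001,"ty":0.03,"tz":0,"twist":-0.11,"claw":70},{"tx":0.001,"ty":0.03,"tz":0,"twist":-0.11,"claw":70},{"tx":0,"ty":0.03,"tz":0,"twist":-0.11,"claw":70},{"tx":0,"ty":0.03,"tz":0,"twist":-0.11,"claw":70},{"tx":0,"ty":0.02,"tz":-0.02,"twist":-0.11,"claw":70},{"tx":0,"ty":0.011,"tz":-0.03,"twist":-0.105,"claw":70},{"tx":0,"ty":0,"tz":-0.035,"twist":0,"claw":70},{"tx":0,"ty":0,"tz":-0.025,"twist":0,"claw":80}])

```text
time: 36.15
ee_pos: [0.6498, 0.0295, 0.2849]
tool_rot: [179.9, 0.2, -24.9]
wrist_force: [-0.2, -0.3, 0.7]
opening: 0.0646
```

drive_tool(plan=[{"tx":0,"ty":0,"tz":0,"twist":0,"claw":90},{"tx":0,"ty":0,"tz":0,"twist":0,"claw":90},{"tx":0,"ty":0,"tz":0,"twist":0,"claw":90},{"tx":0,"ty":0,"tz":0,"twist":0,"claw":90}])

```text
time: 36.55
ee_pos: [0.6512, 0.0281, 0.2897]
tool_rot: [-179.9, -0.1, -25.0]
wrist_force: [-0.0, 0.3, 0.5]
opening: 0.0601
```

```bash
python3 - <<'E'
from h import *
s=st(); 
c=snap("scene")
overlay(c,[.651,.028,.07],[(proj(c,hexpts(.6500,.027,.064,5)[0]),(0,0,255))],"pics/ov13.png")
E
```

```text
t 36.55 p [651.2  28.1 289.7] rot [-1.7994e+02 -9.0000e-02 -2.5000e+01] F [-0.   0.3  0.5] M [ 0.07  0.02 -0.02] open 60.1
```

View pics/ov13.png

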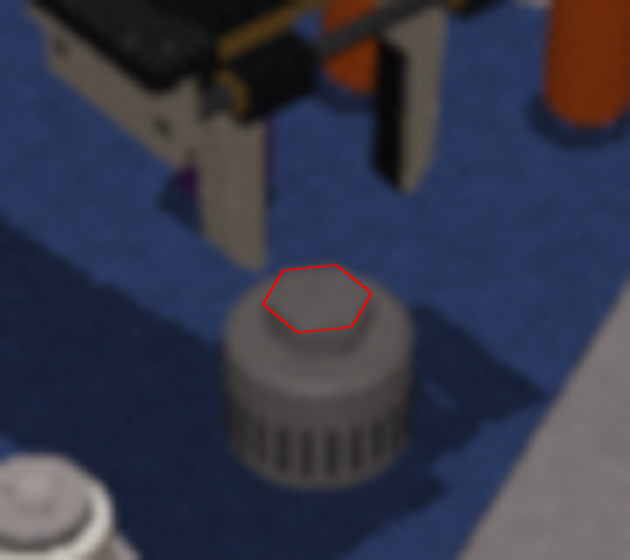

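drive_tool(plan=[{"tx":0,"ty":0,"tz":-0.02,"twist":0,"claw":90},{"tx":0,"ty":0,"tz":-0.017,"twist":0,"claw":90},{"tx":0,"ty":0,"tz":-0.009,"twist":0,"claw":90},{"tx":0,"ty":0,"tz":-0.005,"twist":0,"claw":100},{"tx":0,"ty":0,"tz":0,"twist":0,"claw":110},{"tx":0,"ty":0,"tz":0,"twist":0,"claw":120},{"tx":0,"ty":0,"tz":0,"twist":0,"claw":130},{"tx":0,"ty":0,"tz":0,"twist":0,"claw":140},{"tx":0,"ty":0,"tz":0,"twist":0,"claw":150},{"tx":0,"ty":0,"tz":0,"twist":0,"claw":160}], grip_force=15)

```text
time: 37.6
ee_pos: [0.6514, 0.0272, 0.2395]
tool_rot: [-180.0, -0.2, -25.0]
wrist_force: [-2.0, -2.8, 11.2]
opening: 0.0362
```

drive_tool(plan=[{"tx":0,"ty":0,"tz":0,"twist":0,"claw":175},{"tx":0,"ty":0,"tz":0,"twist":0,"claw":180},{"tx":0,"ty":0,"tz":0,"twist":0,"claw":180}])

```text
time: 37.9
ee_pos: [0.6517, 0.0277, 0.2395]
tool_rot: [-179.9, -0.2, -25.0]
wrist_force: [-0.4, -0.5, 10.3]
opening: 0.034
```

drive_tool(plan=[{"tx":0,"ty":0,"tz":0,"twist":0,"claw":140},{"tx":0,"ty":0,"tz":0.003,"twist":0,"claw":110},{"tx":0,"ty":0,"tz":0.003,"twist":0,"claw":100},{"tx":0,"ty":0,"tz":0,"twist":0.28,"claw":100},{"tx":0,"ty":0,"tz":0,"twist":0.28,"claw":100},{"tx":0,"ty":0,"tz":0,"twist":0.28,"claw":100},{"tx":0,"ty":0,"tz":0,"twist":0.28,"claw":100},{"tx":0,"ty":0,"tz":0,"twist":0.28,"claw":100},{"tx":0,"ty":0,"tz":0,"twist":0.28,"claw":100},{"tx":0,"ty":0,"tz":0,"twist":0.28,"claw":100}])

```text
time: 38.9
ee_pos: [0.6507, 0.028, 0.2436]
tool_rot: [180.0, 0.0, 31.5]
wrist_force: [0.3, -0.7, 0.9]
opening: 0.0564
```

drive_tool(plan=[{"tx":0,"ty":0,"tz":0,"twist":0.134,"claw":100},{"tx":0,"ty":0,"tz":-0.004,"twist":0,"claw":100},{"tx":0,"ty":0,"tz":-0.003,"twist":0,"claw":105},{"tx":0,"ty":0,"tz":0,"twist":0,"claw":115},{"tx":0,"ty":0,"tz":0,"twist":0,"claw":125},{"tx":0,"ty":0,"tz":0,"twist":0,"claw":135},{"tx":0,"ty":0,"tz":0,"twist":0,"claw":145},{"tx":0,"ty":0,"tz":0,"twist":0,"claw":155},{"tx":0,"ty":0,"tz":0,"twist":0,"claw":165},{"tx":0,"ty":0,"tz":0,"twist":0,"claw":180}])

```text
time: 39.9
ee_pos: [0.652, 0.0285, 0.2394]
tool_rot: [179.9, -0.2, 34.8]
wrist_force: [-3.0, 1.4, 26.3]
opening: 0.034
```

drive_tool(plan=[{"tx":0,"ty":0,"tz":0,"twist":0,"claw":220},{"tx":0,"ty":0,"tz":0,"twist":0,"claw":220},{"tx":0,"ty":0,"tz":0,"twist":0,"claw":220}], grip_force=50)

```text
time: 40.2
ee_pos: [0.652, 0.0285, 0.2394]
tool_rot: [179.9, -0.2, 34.8]
wrist_force: [-2.2, 1.0, 26.1]
opening: 0.0336
```

drive_tool(plan=[{"tx":0,"ty":0,"tz":0.001,"twist":0,"claw":220},{"tx":0,"ty":0,"tz":0.001,"twist":0,"claw":220},{"tx":0,"ty":0,"tz":0.001,"twist":0,"claw":220},{"tx":0,"ty":0,"tz":0.002,"twist":0,"claw":220},{"tx":0,"ty":0,"tz":0,"twist":0,"claw":220}])

```text
time: 40.7
ee_pos: [0.6498, 0.0282, 0.2402]
tool_rot: [-179.9, 0.2, 35.0]
wrist_force: [-0.0, -0.1, -8.4]
opening: 0.0333
```

drive_tool(plan=[{"tx":0,"ty":0,"tz":0.004,"twist":0,"claw":220},{"tx":0,"ty":0,"tz":0.01,"twist":0,"claw":220},{"tx":0,"ty":0,"tz":0.02,"twist":0,"claw":220},{"tx":0,"ty":0,"tz":0.03,"twist":0,"claw":220},{"tx":0,"ty":0,"tz":0.03,"twist":0,"claw":220},{"tx":0,"ty":0,"tz":0.03,"twist":0,"claw":220},{"tx":0,"ty":0,"tz":0.02,"twist":0,"claw":220},{"tx":0,"ty":0,"tz":0.01,"twist":0,"claw":220},{"tx":0,"ty":0,"tz":0,"twist":0,"claw":220},{"tx":0,"ty":0,"tz":0,"twist":0,"claw":220}])

```text
time: 41.7
ee_pos: [0.6503, 0.0284, 0.3945]
tool_rot: [-180.0, 0.1, 35.0]
wrist_force: [-0.1, -0.4, -8.1]
opening: 0.0333
```

```bash
python3 - <<'E'
from h import *
s=st(); 
c=snap("scene"); p=s["ee_pos"]; z0=p[2]-.2394
overlay(c,[p[0],p[1],z0+.03],[(proj(c,circ(p[0],p[1]-.001,z0+.05,.034)),(0,0,255)),(proj(c,circ(p[0],p[1]-.001,z0,.034)),(0,255,255))],"pics/ov14.png")
E
```

```text
t 41.7 p [650.3  28.4 394.5] rot [-1.7996e+02  7.0000e-02  3.5000e+01] F [-0.1 -0.4 -8.1] M [0.02 0.   0.06] open 33.3
```

View pics/ov14.png

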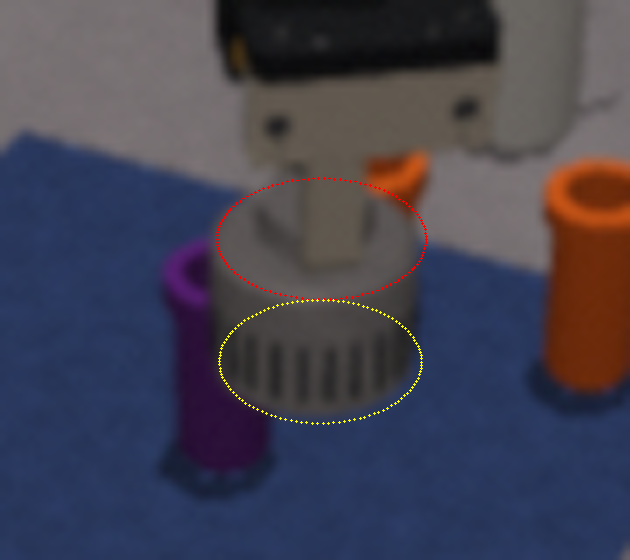

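drive_tool(plan=[{"tx":0,"ty":-0.01,"tz":0,"twist":0,"claw":220},{"tx":0,"ty":-0.02,"tz":0,"twist":0,"claw":220},{"tx":-0.001,"ty":-0.025,"tz":0,"twist":0,"claw":220},{"tx":-0.001,"ty":-0.025,"tz":0,"twist":0,"claw":220},{"tx":-0.0013,"ty":-0.025,"tz":0,"twist":0,"claw":220},{"tx":0,"ty":-0.025,"tz":0,"twist":0,"claw":220},{"tx":0,"ty":-0.025,"tz":0,"twist":0,"claw":220},{"tx":0,"ty":-0.02,"tz":0,"twist":0,"claw":220},{"tx":0,"ty":-0.011,"tz":0,"twist":0,"claw":220},{"tx":0,"ty":-0.0045,"tz":0,"twist":0,"claw":220}])

```text
time: 42.75
ee_pos: [0.6471, -0.164, 0.3946]
tool_rot: [-180.0, 0.1, 34.9]
wrist_force: [-0.8, 0.5, -7.7]
opening: 0.0334
```

drive_tool(plan=[{"tx":0,"ty":0,"tz":0,"twist":0,"claw":220},{"tx":0,"ty":0,"tz":0,"twist":0,"claw":220},{"tx":0,"ty":0,"tz":0,"twist":0,"claw":220},{"tx":0,"ty":0,"tz":0,"twist":0,"claw":220}])

```text
time: 43.15
ee_pos: [0.6477, -0.1611, 0.3953]
tool_rot: [-180.0, -0.0, 35.1]
wrist_force: [-0.4, 1.1, -8.5]
opening: 0.0338
```

```bash
python3 - <<'E'
from h import *
s=st(); 
c=snap("scene"); pickle.dump(c,open("scene15.pkl","wb")); p=s["ee_pos"]; z0=p[2]-.2394
C=[(0,.034),(.03,.034)]
g=grad(c,.8); x0=p[:2]; v=proj(c,[[*x0,z0+.02]])[0,1]
r=max((oscore(c,g,x0[0]+a,x0[1]+b,z0,C,v),x0[0]+a,x0[1]+b) for a in np.arange(-.008,.0081,.0005) for b in np.arange(-.008,.0081,.0005)); print(r)
q,_=outline(c,r[1],r[2],z0,C)
overlay(c,[.646,-.163,.13],[(q,(0,0,255)),(proj(c,circ(.6445,-.1632,.094,.0325)),(0,255,255))],"pics/ov15.png",h=(45,42))
E
```

```text
t 43.15 p [ 647.7 -161.1  395.3] rot [-1.7998e+02 -1.0000e-02  3.5080e+01] F [-0.4  1.1 -8.5] M [-0.01 -0.03  0.  ] open 33.8
(np.float64(18.794543344014976), np.float64(0.6431688204360915), np.float64(-0.15858679633850106))
```

View pics/ov15.png

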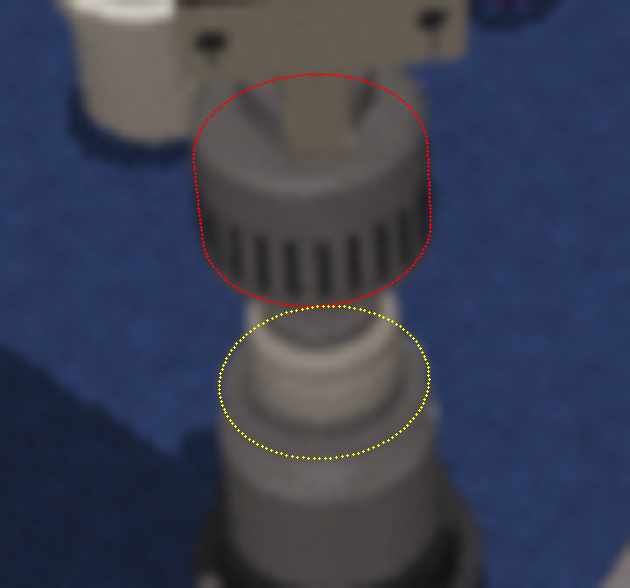

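drive_tool(plan=[{"tx":-0.0004,"ty":0,"tz":-0.005,"twist":0,"claw":220},{"tx":0,"ty":0,"tz":-0.008,"twist":0,"claw":220},{"tx":0,"ty":0,"tz":-0.005,"twist":0,"claw":220},{"tx":0,"ty":0,"tz":0,"twist":0,"claw":220},{"tx":0,"ty":0,"tz":0,"twist":0,"claw":220},{"tx":0,"ty":0,"tz":0,"twist":0,"claw":220}])

```text
time: 43.8
ee_pos: [0.6472, -0.1622, 0.3775]
tool_rot: [180.0, -0.0, 35.0]
wrist_force: [-0.2, -0.3, -7.4]
opening: 0.0337
```

```bash
python3 - <<'E'
from h import *
s=st(); 
c=snap("scene"); overlay(c,[.646,-.163,.12],[],"pics/ov16.png",h=(45,42))
E
```

```text
t 43.8 p [ 647.2 -162.2  377.5] rot [ 1.7999e+02 -1.0000e-02  3.4990e+01] F [-0.2 -0.3 -7.4] M [ 0.03 -0.03 -0.  ] open 33.7
```

View pics/ov16.png

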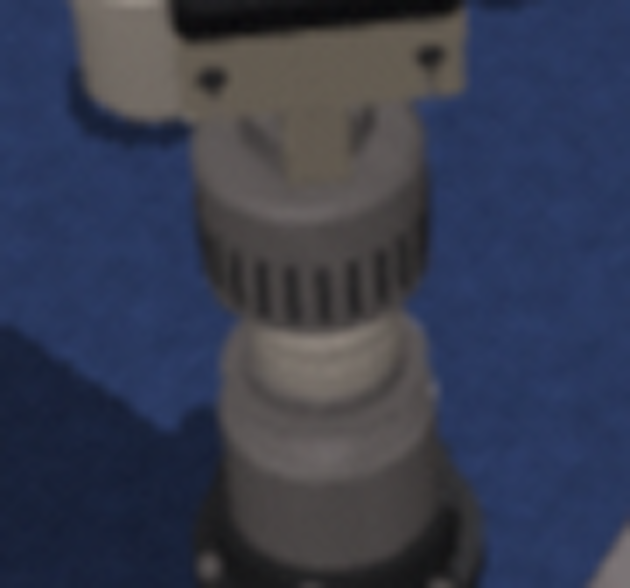

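drive_tool(plan=[{"tx":-0.0005,"ty":0,"tz":-0.005,"twist":0,"claw":220},{"tx":0,"ty":0,"tz":-0.005,"twist":0,"claw":220},{"tx":0,"ty":0,"tz":-0.005,"twist":0,"claw":220},{"tx":0,"ty":0,"tz":0,"twist":0,"claw":220}])

```text
time: 44.25
ee_pos: [0.6464, -0.162, 0.3612]
tool_rot: [-179.9, 0.1, 35.0]
wrist_force: [-0.3, -0.6, -8.4]
opening: 0.0337
```

drive_tool(plan=[{"tx":0,"ty":0,"tz":-0.005,"twist":0,"claw":220},{"tx":0,"ty":0,"tz":-0.005,"twist":0,"claw":220},{"tx":0,"ty":0,"tz":-0.004,"twist":0,"claw":220},{"tx":0,"ty":0,"tz":0,"twist":0,"claw":220},{"tx":0,"ty":0,"tz":0,"twist":0,"claw":220}])

```text
time: 44.75
ee_pos: [0.6466, -0.1622, 0.3482]
tool_rot: [-180.0, 0.0, 35.0]
wrist_force: [-0.5, 0.8, -7.5]
opening: 0.0334
```

```bash
python3 - <<'E'
from h import *
s=st(); 
c=snap("scene"); overlay(c,[.646,-.163,.12],[],"pics/ov17.png",h=(45,42))
E
```

```text
t 44.75 p [ 646.6 -162.2  348.2] rot [-1.7999e+02  1.0000e-02  3.5000e+01] F [-0.5  0.8 -7.5] M [-0.01 -0.04 -0.  ] open 33.4
```

View pics/ov17.png

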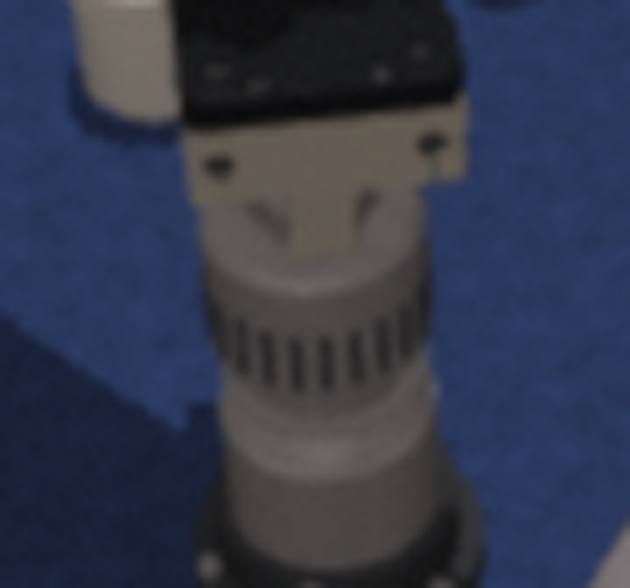

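drive_tool(plan=[{"tx":0.0005,"ty":0.0003,"tz":-0.004,"twist":0,"claw":220},{"tx":0,"ty":0,"tz":-0.003,"twist":0,"claw":220},{"tx":0,"ty":0,"tz":0,"twist":0,"claw":220}])

```text
time: 45.1
ee_pos: [0.647, -0.1617, 0.3407]
tool_rot: [-180.0, 0.0, 35.0]
wrist_force: [-0.5, 0.3, -7.9]
opening: 0.0334
```

drive_tool(plan=[{"tx":0,"ty":0,"tz":-0.002,"twist":0,"claw":220},{"tx":0,"ty":0,"tz":0,"twist":0,"claw":220},{"tx":0,"ty":0,"tz":0,"twist":0,"claw":220}])

```text
time: 45.4
ee_pos: [0.6471, -0.1619, 0.3393]
tool_rot: [-180.0, 0.0, 35.0]
wrist_force: [0.4, -0.8, -7.6]
opening: 0.0332
```

drive_tool(plan=[{"tx":0,"ty":0,"tz":-0.002,"twist":0,"claw":220},{"tx":0,"ty":0,"tz":0,"twist":0,"claw":220},{"tx":0,"ty":0,"tz":0,"twist":0,"claw":220}])

```text
time: 45.7
ee_pos: [0.6471, -0.1619, 0.3373]
tool_rot: [-180.0, 0.0, 35.0]
wrist_force: [0.1, -0.0, -7.9]
opening: 0.0331
```

drive_tool(plan=[{"tx":0,"ty":0,"tz":-0.002,"twist":0,"claw":220},{"tx":0,"ty":0,"tz":0,"twist":0,"claw":220},{"tx":0,"ty":0,"tz":0,"twist":0,"claw":220}])

```text
time: 46.0
ee_pos: [0.6471, -0.1618, 0.3352]
tool_rot: [-180.0, 0.0, 35.0]
wrist_force: [0.3, -1.0, -7.8]
opening: 0.0335
```

drive_tool(plan=[{"tx":0.0015,"ty":0,"tz":0,"twist":0,"claw":220},{"tx":0,"ty":0,"tz":0,"twist":0,"claw":220},{"tx":0,"ty":0,"tz":0,"twist":0,"claw":220}])

```text
time: 46.3
ee_pos: [0.6487, -0.1618, 0.3353]
tool_rot: [180.0, -0.0, 35.0]
wrist_force: [0.3, -0.1, -8.5]
opening: 0.0332
```

drive_tool(plan=[{"tx":0.001,"ty":0,"tz":0,"twist":0,"claw":220},{"tx":0,"ty":0,"tz":0,"twist":0,"claw":220},{"tx":0,"ty":0,"tz":0,"twist":0,"claw":220}])

```text
time: 46.6
ee_pos: [0.6496, -0.1618, 0.3353]
tool_rot: [-180.0, 0.0, 35.0]
wrist_force: [0.9, 1.0, -8.3]
opening: 0.0337
```

drive_tool(plan=[{"tx":0.001,"ty":0,"tz":0,"twist":0,"claw":220},{"tx":0,"ty":0,"tz":0,"twist":0,"claw":220},{"tx":0,"ty":0,"tz":0,"twist":0,"claw":220}])

```text
time: 46.9
ee_pos: [0.6505, -0.1619, 0.3353]
tool_rot: [-180.0, 0.0, 35.0]
wrist_force: [-0.6, -0.8, -8.3]
opening: 0.0337
```

drive_tool(plan=[{"tx":0.001,"ty":0,"tz":0,"twist":0,"claw":220},{"tx":0,"ty":0,"tz":0,"twist":0,"claw":220},{"tx":0,"ty":0,"tz":0,"twist":0,"claw":220}])

```text
time: 47.2
ee_pos: [0.6512, -0.1619, 0.3351]
tool_rot: [-179.9, 0.1, 35.0]
wrist_force: [-3.5, -0.6, -7.6]
opening: 0.0334
```

drive_tool(plan=[{"tx":0.001,"ty":0,"tz":0,"twist":0,"claw":220},{"tx":0,"ty":0,"tz":0,"twist":0,"claw":220},{"tx":0,"ty":0,"tz":0,"twist":0,"claw":220}])

```text
time: 47.5
ee_pos: [0.6518, -0.1619, 0.3349]
tool_rot: [-179.9, 0.1, 35.0]
wrist_force: [-5.1, -0.4, -6.1]
opening: 0.0333
```

drive_tool(plan=[{"tx":-0.002,"ty":0,"tz":0,"twist":0,"claw":220},{"tx":-0.0027,"ty":0.0015,"tz":0,"twist":0,"claw":220},{"tx":0,"ty":0,"tz":0,"twist":0,"claw":220},{"tx":0,"ty":0,"tz":0,"twist":0,"claw":220}])

```text
time: 47.9
ee_pos: [0.6483, -0.1602, 0.3356]
tool_rot: [180.0, -0.1, 35.0]
wrist_force: [-0.2, -0.7, -7.9]
opening: 0.0338
```

drive_tool(plan=[{"tx":0,"ty":0.001,"tz":0,"twist":0,"claw":220},{"tx":0,"ty":0,"tz":0,"twist":0,"claw":220},{"tx":0,"ty":0,"tz":0,"twist":0,"claw":220}])

```text
time: 48.2
ee_pos: [0.648, -0.1596, 0.3354]
tool_rot: [180.0, -0.0, 35.0]
wrist_force: [-1.0, -2.1, -7.6]
opening: 0.0333
```

drive_tool(plan=[{"tx":0,"ty":0.001,"tz":0,"twist":0,"claw":220},{"tx":0,"ty":0,"tz":0,"twist":0,"claw":220},{"tx":0,"ty":0,"tz":0,"twist":0,"claw":220}])

```text
time: 48.5
ee_pos: [0.648, -0.1592, 0.3354]
tool_rot: [179.9, 0.0, 35.0]
wrist_force: [1.1, -4.9, -9.4]
opening: 0.0335
```

drive_tool(plan=[{"tx":0,"ty":0.001,"tz":0,"twist":0,"claw":220},{"tx":0,"ty":0,"tz":0,"twist":0,"claw":220},{"tx":0,"ty":0,"tz":0,"twist":0,"claw":220}])

```text
time: 48.8
ee_pos: [0.6479, -0.1589, 0.3354]
tool_rot: [179.9, 0.0, 34.9]
wrist_force: [1.7, -7.0, -9.1]
opening: 0.0334
```

drive_tool(plan=[{"tx":-0.0002,"ty":-0.003,"tz":0,"twist":0,"claw":220},{"tx":0,"ty":-0.0022,"tz":0,"twist":0,"claw":220},{"tx":0,"ty":0,"tz":0,"twist":0,"claw":220},{"tx":0,"ty":0,"tz":0,"twist":0,"claw":220},{"tx":0,"ty":0,"tz":-0.001,"twist":0,"claw":220},{"tx":0,"ty":0,"tz":0,"twist":0,"claw":220},{"tx":0,"ty":0,"tz":0,"twist":0,"claw":220}])

```text
time: 49.5
ee_pos: [0.6477, -0.1624, 0.3342]
tool_rot: [-180.0, 0.0, 35.0]
wrist_force: [0.2, 0.9, -8.0]
opening: 0.0335
```

drive_tool(plan=[{"tx":0,"ty":0,"tz":-0.001,"twist":0,"claw":220},{"tx":0,"ty":0,"tz":0,"twist":0,"claw":220},{"tx":0,"ty":0,"tz":0,"twist":0,"claw":220}])

```text
time: 49.8
ee_pos: [0.6477, -0.1625, 0.3336]
tool_rot: [180.0, -0.0, 35.0]
wrist_force: [-1.3, 0.2, -3.8]
opening: 0.0332
```

drive_tool(plan=[{"tx":0,"ty":0,"tz":-0.001,"twist":0,"claw":220},{"tx":0,"ty":0,"tz":0,"twist":0,"claw":220},{"tx":0,"ty":0,"tz":0,"twist":0,"claw":220}])

```text
time: 50.1
ee_pos: [0.6476, -0.1626, 0.3335]
tool_rot: [180.0, -0.0, 35.0]
wrist_force: [-4.1, 0.7, 6.5]
opening: 0.0337
```

drive_tool(plan=[{"tx":0,"ty":0,"tz":0.0005,"twist":0,"claw":220},{"tx":0,"ty":0,"tz":0,"twist":0,"claw":160},{"tx":0,"ty":0,"tz":0,"twist":0,"claw":150},{"tx":0,"ty":0,"tz":0,"twist":0,"claw":135},{"tx":0,"ty":0,"tz":0,"twist":0,"claw":110},{"tx":0,"ty":0,"tz":0.005,"twist":0,"claw":90},{"tx":0,"ty":0,"tz":0.01,"twist":0,"claw":80},{"tx":0,"ty":0,"tz":0.025,"twist":0,"claw":70},{"tx":0,"ty":0,"tz":0.035,"twist":0,"claw":70},{"tx":0,"ty":0,"tz":0.02,"twist":0,"claw":70}])

```text
time: 51.1
ee_pos: [0.6478, -0.1624, 0.4307]
tool_rot: [179.9, -0.1, 35.0]
wrist_force: [-0.3, -0.4, 0.7]
opening: 0.0674
```

drive_tool(plan=[{"tx":-0.02,"ty":0.02,"tz":0.01,"twist":0,"claw":70},{"tx":-0.02,"ty":0.04,"tz":0,"twist":0,"claw":70},{"tx":-0.02,"ty":0.04,"tz":0,"twist":0,"claw":70},{"tx":-0.02,"ty":0.04,"tz":0,"twist":0,"claw":70},{"tx":-0.02,"ty":0.04,"tz":0,"twist":0,"claw":70},{"tx":-0.02,"ty":0.04,"tz":0,"twist":0,"claw":70},{"tx":-0.02,"ty":0.04,"tz":0,"twist":0,"claw":70},{"tx":0,"ty":0.02,"tz":0,"twist":0,"claw":70},{"tx":0,"ty":0,"tz":0,"twist":0,"claw":70},{"tx":0,"ty":0,"tz":0,"twist":0,"claw":70}])

```text
time: 52.1
ee_pos: [0.5076, 0.1174, 0.4381]
tool_rot: [180.0, 0.0, 35.1]
wrist_force: [0.3, -0.3, -0.3]
opening: 0.0675
```

```bash
python3 - <<'E'
from h import *
s=st(); ims=[]
for n in("scene","top"):
    c=snap(n); pickle.dump(c,open(f"{n}20.pkl","wb")); cv2.imwrite(f"pics/{n}20.png",c["pixels"][:,:,::-1])
    for z in (.144,): print(n,[np.round(v*1000,1) for v in fit(c,(.646,-.163),[(z,.034)],s=.8)],[np.round(v*1000,1) for v in fit(c,(.646,-.163),[(.012,.048)],s=.8)])
    p=proj(c,[[.646,-.163,.11]])[0].astype(int); k=c["pixels"][p[1]-40:p[1]+40,p[0]-45:p[0]+45,::-1]; ims.append(cv2.resize(k,(400,356),interpolation=cv2.INTER_CUBIC))
cv2.imwrite("pics/b20.png",np.hstack(ims))
E
```

```text
t 52.1 p [507.6 117.4 438.1] rot [1.7999e+02 1.0000e-02 3.5060e+01] F [ 0.3 -0.3 -0.3] M [-0.02  0.01  0.02] open 67.5
scene [array([ 646.1, -164.7]), np.float64(63664.7)] [array([ 649.9, -172.5]), np.float64(12990.6)]
top [array([ 646.3, -162.4]), np.float64(68375.1)] [array([ 648.8, -185.8]), np.float64(21345.8)]
```

View pics/b20.png

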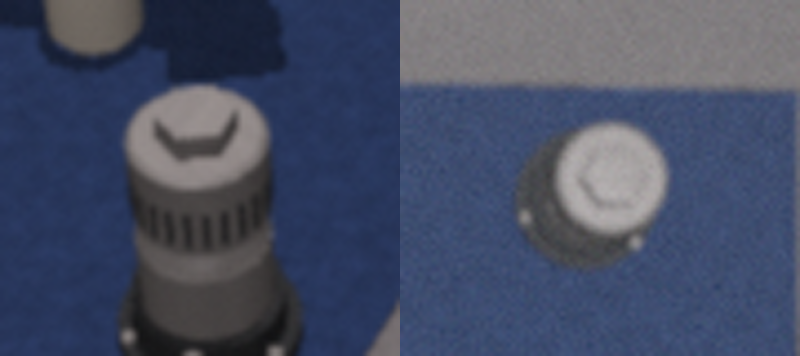

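View pics/scene20.png

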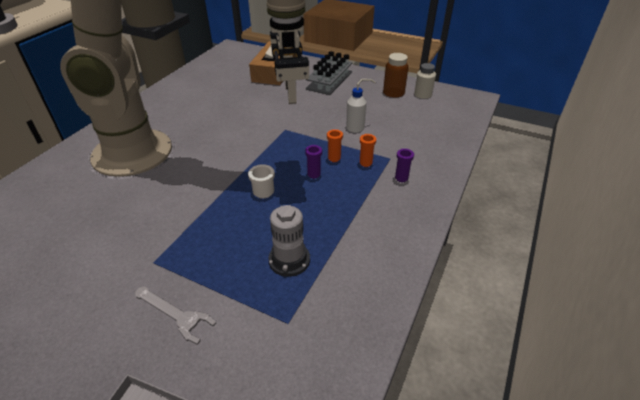

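The cap stands level on the ledge: in the scene view its top is at about (287,213) and the vessel below it at (288,255). The top-view fit puts the cap 0.7 mm from the vessel axis. The spare liner (262,182), bottle (356,110) and spanner (175,313) are unmoved, and the arm is clear. I'm handing the job in.

```bash
python3 - <<'E'
from station import ctrl
print(ctrl.close_job())
E
```

```text
the job is handed in; nothing more can be done
None
```

The vessel is reassembled in the order asked: white liner into the body, its lid, the pressure disc, then the cap resting on the thread ledge. I handed the job in at about 52 s with the arm clear; no verdict was reported.

**Seating:**
- **Contact heights:** The lid, disc and cap each touched down within about 0.1 mm of the expected height.
- **Liner:** It first met resistance about 2 mm higher than expected. After release it looked level, and the lid then landed at its exact home height, so the liner appears fully seated.

**Centring:**
- **Cap:** I nudged the cap against the vessel neck to find the centre before lowering it. The last top-view fit puts it 0.7 mm from the vessel axis, and it looks level.
- **Disc:** It looked flat and centred on the lid. The automatic outline fit for it failed, so that rests on the picture.

**Disagreements and forces:**
- **Cameras:** The two differed by 2–3 mm in y, and the scene camera was off by more on raised parts. I relied on touch and grip centring where it mattered.
- **Forces:** Gripping the cap's hexagon pressed down on it with about 26 N, the highest force I read.

In the last picture the larger liner, wash bottle and spanner are where they were.

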